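# Empty the offcut pot and stand it back on its mat

## Task

Pick up the metal pot lying on the bench and tip all four metal offcuts out of it into the red tray, without touching the offcuts with the gripper. Then lay the empty pot on its side with its blue bottom and one long side snug against the two yellow fences and let go of it; then take it again and stand it upright on the black mat, inside the white outline and square with it. Do not drop the pot, and leave the other things on the bench where they are.

Things in the scene. Friction and masses are not known exactly. Their poses are not given: they have to be found in the camera images.
- pot: loose pot: square aluminium tube 60 x 60 x 130 mm outside, 3 mm walls, one end closed by a blue 4 mm bottom plate (18 mm blue band there), the other open; 0.28 kg (+-20 %). Starts lying level, the four offcuts inside near the bottom, open end away from the robot. Origin: centre of the bottom's outer face, 30 mm up when lying. x: along the tube towards the open end, up when it stands; y, z: normal to its sides
- pot_mouth (a point): centre of the pot's open end, 130 mm from the body's origin along its x
- offcut1: aluminium square bar end, 30 x 24 x 24 mm (long side along x), loose, 30 to 45 g, starts inside the pot. Origin: centre of its underside
- offcut2: brass-coloured round bar end, 24 mm diameter, 24 mm high (axis along z), loose, 30 to 45 g, starts inside the pot. Origin: centre of its underside
- offcut3: brass-coloured round bar end, 24 mm diameter, 24 mm high (axis along z), loose, 30 to 45 g, starts inside the pot. Origin: centre of its underside
- offcut4: aluminium square bar end, 30 x 24 x 24 mm (long side along x), loose, 30 to 45 g, starts inside the pot. Origin: centre of its underside
- tray: fixed red open tray, 140 mm (its x) x 190 mm (its y) outside, 40 mm high, 4 mm walls and floor. Origin: centre of its underside, on the bench; z up
- corner: fixed corner stop: two yellow bars at right angles, 16 mm wide, 10 mm high. Origin: inside corner at bench height; z up, x roughly away from the robot. Side fence: face y = 0, 74 mm along +x. End fence: face x = 0, 90 mm along +y. The pot belongs on the +x +y side, bottom against the end fence, open end to +x: its origin is then at x = 0, y = 30, z = 30 mm here
- mat: fixed black rubber mat, 100 x 100 x 4 mm, with a white square outline of 90 mm on it, sides along its x and y. Origin: centre of its underside, on the bench; the pot stands on its top, 4 mm up; z up
- hammer: bystander: a hammer, loose, to be left alone
- wrench: bystander: a steel wrench, loose, to be left alone
- brush: bystander: a hand brush, loose, to be left alone
- spray: bystander: a grey bottle, loose, to be left alone
- jar: bystander: an amber jar, loose, to be left alone
- angle_iron: bystander: a piece of dark angle iron, loose, to be left alone
Mind the look-alikes: they are no part of the job. There is more than one size of the tray; the one meant has the size given above.

How it is judged:
By the outcome, as a careful person would: the job done as asked, in the order asked, and still so for the second after the job is handed in, with the robot touching nothing.
It also fails if it takes over 70 s, if anything falls off the work surface, if the arm or the gripper's body presses on something with over 40 N, if the wrist force passes 120 N, or if a joint passes its speed limit or range.

## Robot

A 6-joint arm with a two-finger parallel gripper is mounted at the origin on the work surface. World frame = base frame: x ahead of the robot, y to its left, z up, the work surface at z = 0. Lengths are in mm, angles in rad, forces in N, time in s.
With the tool pointing down it reaches from about 325 to 900 mm from the base axis. Payload 6.1 kg.
Tool frame: the origin (TCP) lies where the fingers leave the gripper's body, on its centre line; the fingertips stand 70 mm ahead of it and the grasp point (between the pads) lies 51 mm ahead of it; z points along the fingers, y is the direction in which the jaws open and shut (so a half turn about z gives the same grasp; the last joint's range is limited). The gripper opens to 87 mm and grips with 3 to 60 N. Pads are 19 mm wide; open, the fingers measure 117 mm over their backs; the gripper's body (75 mm by 190 mm) begins 51 mm behind the grasp point.
Start: joints at [1.105, 0.22, 1.526, -0, 1.395, -0.126], TCP at [208.31, 589.257, 292.238] pointing down, gripper open.
Joint ranges: [-2.98, 2.98], [-0.91, 2.08], [0.09, 2.57], [-1.24, 4.39], [0.2, 2.65], [-2.68, 2.68]. Speed limits (rad/s): [2.57, 2.57, 3.01, 3.14, 3.14, 3.14].

## Interface

Orientations are given as a rotation vector (axis times angle).
In Python, from cell import manip, grab_frame, camera_info gives the robot as it stands.
- The arm moves only by the tool carry_out, never from a script. Its argument "deltas" is a list of rows, each a list of 7 numbers: the opening, from 0 (shut) to 1 (fully open), then the shift along the tool's x, y, z in mm, then the turn, a rotation vector about the tool's x, y, z in degrees. A call has exactly 5 rows; each row is the pose to reach, as a shift and turn from the pose measured when the call began, along the tool's axes at that moment; what a row does not reach only later rows make up. A row lasts 1/8 s, in which the tool goes at most 62.5 mm and 10.7 degrees, less where a joint would pass 70% of its speed; a pose out of reach is approached as far as the arm can. A call with a gripper value outside its range is refused whole. The fingers move at their own pace and stop on an object; "grip_force" is the grip in N (left out, the last holds). Time passes only in rows, so rows that repeat a pose let the fingers close, or fill a call up. It gives the time, the measured TCP pose, the force and the opening at its end, in the units of the state.
- manip.get_state(): the state, without advancing time (a new reading comes with each control period).
- grab_frame(name): name is "scene" or "top"; returns the picture (480x640x3 uint8, red, green, blue); there is no depth.
- camera_info(name): a dict with "fov_y" (degrees; the focal length in pixels is half the picture's height over the tangent of half this angle, whatever the lens; pixels are square), "cx", "cy" (the principal point, pixels), "eye" and "attitude" of the camera in the world. Camera axes: x right, y down, z forward; pixel columns grow to the right and rows downward; lengths in mm; the calibration is good to about 2 mm. A picture is of the moment at which its call begins. camera_info takes no time and is no camera call.
- manip.finish_job(): hands the job in, once; it reports no verdict.
The state is a dict: "clock": time; "joint_pos": joint angles; "qd": joint speeds; "joint_efforts": joint torques, N m; "position": TCP position; "ee_rot": TCP orientation; "ft_force": force on the tool from outside, world axes, zero at the start; "torque": the same for the moment, N m; "width": finger opening in mm.
Only numpy, scipy, OpenCV 4.12 (cv2) and the standard library are available. Lean on these libraries where they do the work, as an engineer would, in place of code of your own. Each camera call takes 0.05 s, during which the arm holds its last target.

## Working session

There is one attempt and no reset: what is moved stays moved. The work goes in short steps, Python scripts to look and compute and a tool call to move; the robot and the scene stay as the last step left them, time stands still between calls to the robot, and variables do not carry over. Pictures are saved under pics/ and viewed, and the job is handed in when it is done.

Besides the shell and the picture viewer there is one more tool, called after "Emit:" as name([rows], argument=value, ...), one row to a line, values as JSON. carry_out: Moves the arm, as the interface text tells. Its arguments: {"type":"object","properties":{"deltas":{"type":"array"},"grip_force":{"type":"number"}},"required":["deltas"]}

```bash
ls; mkdir -p pics; python3 - <<'E'
from cell import manip, grab_frame, camera_info
import cv2
for n in("scene","top"):
    im=grab_frame(n); cv2.imwrite(f"pics/{n}0.png",im[...,::-1]); print(n,camera_info(n))
print(manip.get_state())
E
```

```text
pics
scene {'fov_y': 48.8876919609626, 'cx': 317.8531953779003, 'cy': 236.88955575028876, 'eye': array([1349.7702927 , -574.1149394 , 1218.15699213]), 'attitude': array([-2.19884907, -1.1378206 ,  0.41900559])}
top {'fov_y': 49.075559287448186, 'cx': 329.57841395538054, 'cy': 240.23772369624047, 'eye': array([ 396.96320086,    4.27867425, 1412.82343083]), 'attitude': array([-2.17349621,  2.1804262 , -0.10364018])}
{'clock': 0.1, 'joint_pos': array([ 1.10487888e+00,  2.21183141e-01,  1.52750248e+00, -2.40660628e-05,
        1.39468086e+00, -1.26069028e-01]), 'qd': array([-0.00064211, -0.00260849, -0.00461316, -0.0023176 , -0.00121652,
        0.00026725]), 'joint_efforts': array([-3.56472383e-04, -4.95944273e+01, -3.88517797e+01,  7.01338425e-02,
        5.15693240e-02, -5.45493037e-05]), 'position': array([208.13403846, 588.86332657, 291.2212439 ]), 'ee_rot': array([-5.31176934e-01, -3.09585852e+00,  2.67558707e-03]), 'ft_force': array([0.11181556, 0.9535772 , 0.39783915]), 'torque': array([-0.03387475, -0.01894731, -0.03028831]), 'width': 86.82904181407574}
```

View pics/scene0.png

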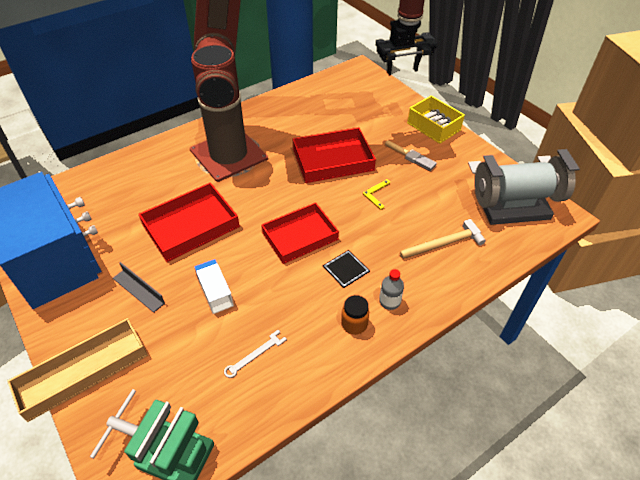

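View pics/top0.png

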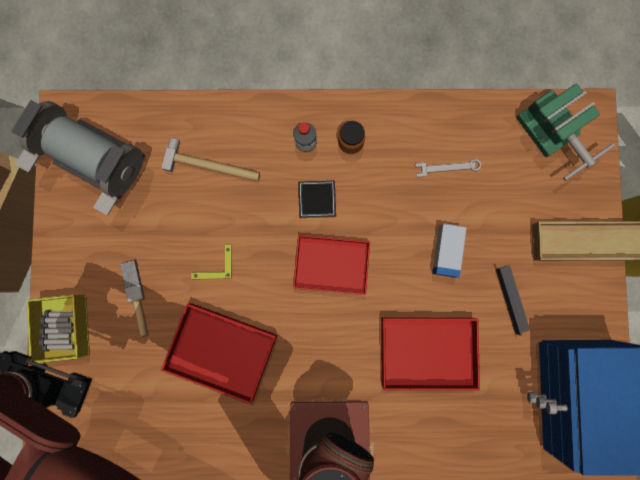

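Top view: the pot is at (449,250), blue end toward the robot. There are three red trays, at (332,265), (430,353) and (220,352). Other square-ish or white look-alikes are the angle iron (512,300), the yellow box (57,328) and the wooden box (590,240). The mat is at (317,199) and the fences at (215,265). I'll measure them next.

```bash
cat > h.py <<'E'
import numpy as np, cv2
from scipy.spatial.transform import Rotation as R
from cell import manip, grab_frame, camera_info
def cam(n):
    c=camera_info(n); f=240/np.tan(np.radians(c['fov_y']/2)); return c,f,R.from_rotvec(c['attitude']).as_matrix()
def ray(n,uv):
    c,f,M=cam(n); uv=np.atleast_2d(uv).astype(float)
    d=np.c_[(uv[:,0]-c['cx'])/f,(uv[:,1]-c['cy'])/f,np.ones(len(uv))]@M.T
    return np.array(c['eye']),d
def plane(n,uv,z):
    e,d=ray(n,uv); return e+d*((z-e[2])/d[:,2])[:,None]
def proj(n,P):
    c,f,M=cam(n); q=(np.atleast_2d(P)-c['eye'])@M; return np.c_[c['cx']+f*q[:,0]/q[:,2],c['cy']+f*q[:,1]/q[:,2]]
def snap(n,fn,crop=None,k=1):
    im=grab_frame(n)[...,::-1].copy()
    cv2.imwrite('pics/'+fn+'_raw.png',im)
    if crop: x0,y0,x1,y1=crop; cv2.imwrite('pics/'+fn+'.png',cv2.resize(im[y0:y1,x0:x1],None,fx=k,fy=k,interpolation=cv2.INTER_CUBIC))
    return im
def st():
    s=manip.get_state(); M=R.from_rotvec(s['ee_rot']).as_matrix()
    return s,M
E
python3 - <<'E'
from h import *
im=cv2.imread('pics/top0.png'); hsv=cv2.cvtColor(im,cv2.COLOR_BGR2HSV)
print(cam('top')[2].round(3))
def rects(mask,z,amin,name,n='top'):
    cs,_=cv2.findContours(mask.astype(np.uint8),cv2.RETR_EXTERNAL,cv2.CHAIN_APPROX_NONE)
    for c in cs:
        if cv2.contourArea(c)<amin: continue
        P=plane(n,c[:,0,:],z)[:,:2].astype(np.float32)
        print(name,cv2.boundingRect(c),[np.round(a,1) for a in cv2.minAreaRect(P)])
H,S,V=hsv[...,0],hsv[...,1],hsv[...,2]
rects(((H<4)|(H>176))&(S>200)&(V>60),40,800,'red')
rects((H>100)&(H<125)&(S>120)&(V>80),45,30,'blue')
rects((H>22)&(H<35)&(S>140)&(V>120),10,100,'yel')
rects((S<60)&(V>140),60,100,'white')
rects((V<50),4,300,'black')
for nm,n,b in(('pot','top',(400,200,500,300)),('mat','top',(260,150,380,310)),('cor','top',(170,220,260,300))):
    x0,y0,x1,y1=b; cv2.imwrite(f'pics/{nm}.png',cv2.resize(im[y0:y1,x0:x1],None,fx=4,fy=4,interpolation=cv2.INTER_CUBIC))
a=[cv2.resize(cv2.imread(f'pics/{k}.png'),(400,400)) for k in('pot','cor')]
cv2.imwrite('pics/ab.png',np.hstack(a))
E
```

```text
[[-0.003 -0.996  0.091]
 [-1.     0.003 -0.004]
 [ 0.004 -0.091 -0.996]]
blue (568, 349, 12, 123) [array([  87.8, -620.8]), array([302.7,  15.2]), np.float64(0.1)]
blue (577, 348, 63, 127) [array([  85. , -715.5]), array([160.3, 312.6]), np.float64(89.7)]
blue (436, 267, 24, 10) [array([ 438.2, -308.7]), array([59.8, 17.1]), np.float64(80.3)]
yel (28, 295, 49, 68) [array([294. , 728.9]), array([168.6, 118.8]), np.float64(6.1)]
yel (191, 244, 41, 35) [array([470.2, 314. ]), array([105.9,  90.7]), np.float64(89.8)]
white (0, 427, 23, 37) [array([ 11.5, 804.7]), array([76.3, 57.2]), np.float64(57.7)]
white (628, 306, 12, 38) [array([ 302.2, -777. ]), array([28.2, 92.8]), np.float64(86.9)]
white (626, 277, 14, 26) [array([ 390.4, -779.3]), array([33.5, 63.2]), np.float64(86.7)]
white (0, 268, 31, 86) [array([344.4, 797.2]), array([ 67.2, 214.7]), np.float64(88.3)]
white (438, 224, 28, 46) [array([ 503.1, -317.1]), array([ 59.9, 112.9]), np.float64(80.9)]
white (94, 193, 21, 22) [array([619.1, 583.1]), array([40. , 46.3]), np.float64(62.2)]
white (416, 160, 65, 17) [array([ 709.5, -313.5]
[... 681 characters left out ...]
, 74, 63) [array([-5.8, -0.1]), array([134.5, 196.7]), np.float64(14.2)]
black (0, 352, 139, 128) [array([ 71.8, 678.3]), array([491.4, 208. ]), np.float64(52.0)]
black (539, 340, 101, 134) [array([ 134.2, -630.8]), array([239.7, 369.3]), np.float64(62.8)]
black (302, 184, 31, 30) [array([638.9,  32.5]), array([79.7, 80.5]), np.float64(2.0)]
black (108, 148, 37, 51) [array([713.9, 554.7]), array([ 63.2, 141.5]), np.float64(61.4)]
black (341, 122, 23, 23) [array([820.4, -64.5]), array([60.4, 61.8]), np.float64(89.7)]
black (23, 105, 43, 50) [array([838.3, 783.4]), array([ 73., 143.]), np.float64(61.3)]
black (528, 102, 34, 42) [array([ 847.3, -594.3]), array([128.2,  28.9]), np.float64(34.7)]
```

View pics/ab.png

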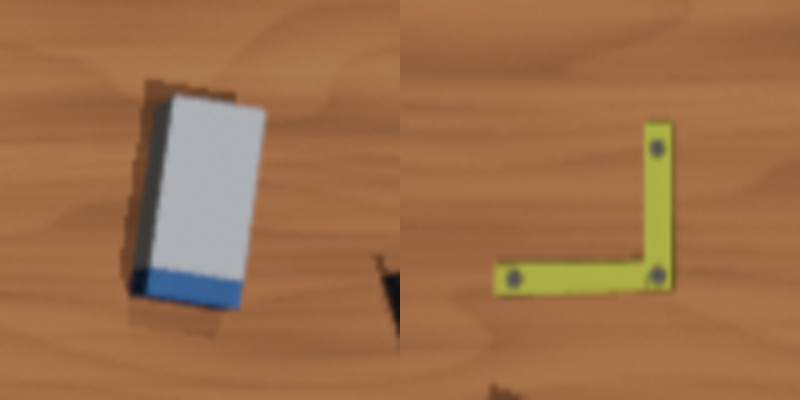

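View pics/mat.png

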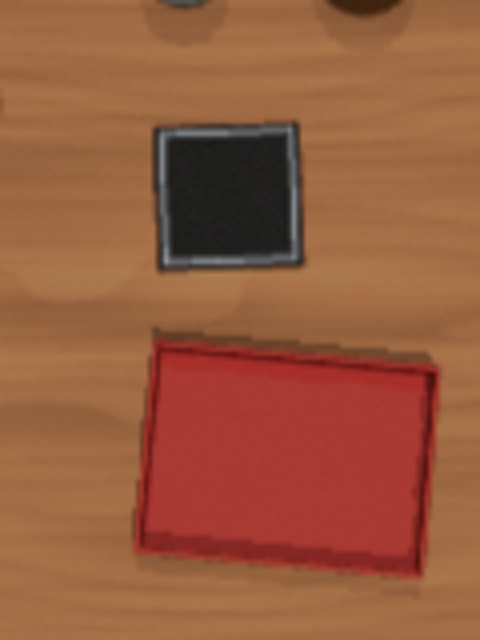

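```bash
cat >> h.py <<'E'
def up(im,b,k=6):
    x0,y0,x1,y1=b; return cv2.resize(im[y0:y1,x0:x1],None,fx=k,fy=k,interpolation=cv2.INTER_CUBIC)
def uppix(c,b,k=6): return (c+0.5)/k-0.5+np.array(b[:2])
def sides(P):
    """P Nx2 contour points in world; fit the 4 sides; print centre, angles, sizes"""
    P=P.astype(np.float32); box=cv2.boxPoints(cv2.minAreaRect(P)); out=[]
    for i in range(4):
        a,b=box[i],box[(i+1)%4]; L=np.linalg.norm(b-a); u=(b-a)/L; n=np.array([-u[1],u[0]])
        t=(P-a)@u; d=np.abs((P-a)@n); q=P[(t>.15*L)&(t<.85*L)&(d<10)]
        l=cv2.fitLine(q,cv2.DIST_HUBER,0,.01,.01).ravel()
        out.append(l)
    def inter(l,m):
        A=np.c_[l[:2],-m[:2]]; s=np.linalg.solve(A,m[2:]-l[2:]); return l[2:]+l[:2]*s[0]
    C=np.array([inter(out[i-1],out[i]) for i in range(4)])
    ang=[np.degrees(np.arctan2(l[1],l[0]))%180 for l in out]
    return C,ang
def meas(im,b,maskf,z,name,n='top',k=6):
    h=cv2.cvtColor(up(im,b,k),cv2.COLOR_BGR2HSV); m=maskf(h[...,0].astype(int),h[...,1],h[...,2]).astype(np.uint8)
    c=max(cv2.findContours(m,cv2.RETR_EXTERNAL,cv2.CHAIN_APPROX_NONE)[0],key=cv2.contourArea)[:,0,:]
    P=plane(n,uppix(c,b,k),z)[:,:2]; C,ang=sides(P)
    print(name,'centre',C.mean(0).round(1),'corners',C.round(1).tolist(),'ang',np.round(ang,1),'len',[round(float(np.linalg.norm(C[i]-C[i-1])),1) for i in range(4)])
    return C
E
python3 - <<'E'
from h import *
im=cv2.imread('pics/top0.png')
meas(im,(425,210,480,290),lambda H,S,V:((H>95)&(H<125)&(V>120)&(S>100))|((S<60)&(V>115)),60,'pot')
meas(im,(425,210,480,290),lambda H,S,V:((S<60)&(V>115)),60,'potwhite')
meas(im,(285,225,380,305),lambda H,S,V:((H<5)|(H>175))&(S>170)&(V>60),40,'tray')
meas(im,(292,172,343,224),lambda H,S,V:((S<90)|(V<60)),4,'mat')
for b,nm in(((185,265,221,285),'endf'),((218,240,237,264),'sidef')):
    meas(im,b,lambda H,S,V:(H>22)&(H<40)&(S>130)&(V>120),10,nm)
E
```

```text
Traceback (most recent call last):
  File "h.py", line 41, in meas
    P=plane(n,uppix(c,b,k),z)[:,:2]; C,ang=sides(P)
                                           ~~~~~^^^
  File "h.py", line 31, in sides
    l=cv2.fitLine(q,cv2.DIST_HUBER,0,.01,.01).ravel()
      ~~~~~~~~~~~^^^^^^^^^^^^^^^^^^^^^^^^^^^^
cv2.error: OpenCV(4.12.0) /io/opencv/modules/imgproc/src/linefit.cpp:50: error: (-215:Assertion failed) count > 0 in function 'fitLine2D_wods'
```

```bash
python3 - <<'E'
from h import *
im=cv2.imread('pics/top0.png')
h=cv2.cvtColor(im,cv2.COLOR_BGR2HSV)
print(h[250,430:475:2].tolist()); print(h[272,430:475:2].tolist()); print(h[215:290:3,449].tolist())
E
```

```text
[[12, 147, 151], [12, 154, 109], [12, 151, 96], [15, 32, 63], [23, 15, 66], [107, 10, 172], [109, 11, 181], [109, 11, 180], [107, 13, 181], [107, 13, 181], [109, 11, 180], [110, 13, 181], [105, 11, 180], [109, 11, 180], [109, 11, 180], [110, 13, 181], [113, 6, 175], [12, 131, 163], [13, 146, 162], [13, 145, 163], [13, 145, 162], [13, 145, 163], [12, 144, 163]]
[[13, 147, 160], [6, 103, 69], [107, 163, 36], [107, 169, 86], [106, 159, 149], [106, 159, 149], [106, 160, 150], [106, 161, 149], [106, 161, 149], [106, 160, 148], [107, 161, 149], [106, 160, 147], [106, 161, 146], [106, 159, 146], [106, 159, 148], [165, 38, 121], [12, 145, 165], [12, 145, 165], [13, 145, 163], [12, 145, 163], [13, 145, 164], [13, 146, 161], [12, 147, 160]]
[[13, 142, 169], [14, 139, 169], [13, 145, 156], [5, 23, 132], [105, 11, 180], [109, 11, 180], [109, 11, 180], [105, 11, 180], [105, 11, 180], [109, 11, 180], [105, 11, 180], [105, 11, 180], [109, 11, 180], [109, 11, 180], [107, 10, 180], [109, 11, 180], [105, 11, 180], [107, 13, 180], [107, 134, 152], [106, 160, 148], [108, 155, 117], [12, 148, 141], [12, 149, 142], [12, 148, 153], [12, 148, 159]]
```

```bash
python3 - <<'E'
from h import *
im=cv2.imread('pics/top0.png')
meas(im,(425,210,480,290),lambda H,S,V:(((H>90)&(H<130))|(S<70))&(V>115),60,'pot')
meas(im,(285,225,380,305),lambda H,S,V:((H<5)|(H>175))&(S>170)&(V>60),40,'tray')
meas(im,(292,172,343,224),lambda H,S,V:((S<90)|(V<60)),4,'mat')
for b,nm in(((185,265,221,285),'endf'),((218,240,237,264),'sidef')):
    meas(im,b,lambda H,S,V:(H>22)&(H<40)&(S>130)&(V>120),10,nm)
E
```

```text
pot centre [ 495.1 -315.8] corners [[425.6000061035156, -335.6000061035156], [554.0999755859375, -355.8999938964844], [565.5999755859375, -296.20001220703125], [435.0, -275.3999938964844]] ang [171.   79.  170.9  81.1] len [60.9, 130.0, 60.8, 132.3]
tray centre [459.4  -6.5] corners [[382.1000061035156, -93.5999984741211], [519.0999755859375, -106.30000305175781], [536.9000244140625, 80.5], [399.3999938964844, 93.5]] ang [174.7  84.6 174.6  84.7] len [188.0, 137.6, 187.7, 138.1]
mat centre [638.9  32.5] corners [[589.5, 78.4000015258789], [592.0999755859375, -17.200000762939453], [688.4000244140625, -14.0], [685.5999755859375, 82.80000305175781]] ang [91.6  1.9 91.7  2.6] len [96.2, 95.7, 96.3, 96.8]
endf centre [432.6 328.2] corners [[423.3999938964844, 367.6000061035156], [424.79998779296875, 288.70001220703125], [441.5, 288.8999938964844], [440.79998779296875, 367.6000061035156]] ang [91.1  0.9 90.5  0.1] len [17.5, 78.9, 16.7, 78.6]
sidef centre [489.6 270.1] corners [[463.5, 278.20001220703125], [463.3999938964844, 261.29998779296875], [515.5999755859375, 262.0], [515.7999877929688, 279.0]] ang [89.8  0.8 89.3  0.8] len [52.3, 16.9, 52.1, 16.9]
```

Poses so far (mm):
- Pot: origin (430,-305.5), yaw -9.05°.
- Tray: centre (459,-6.5), yaw -5.3°. The middle tray is the 140x190 one.
- Mat: (639,32.5), yaw 1.9°.
- Corner: (442,278), yaw 0.8°.

The crop shows the pot lying with its blue band toward the robot. I'll start travelling, with a small tilt to learn the wrist's kinematics.

```bash
cat >> h.py <<'E'
def Rdown(yaw_y, tilt=0):
    """tool down with tool y at azimuth yaw_y deg; then turned about tool y by tilt deg"""
    a=np.radians(yaw_y); y=np.array([np.cos(a),np.sin(a),0]); z=np.array([0,0,-1.]); x=np.cross(y,z)
    return np.c_[x,y,z]@R.from_euler('y',tilt,degrees=True).as_matrix()
def delta(p,M1):
    s,M=st(); d=M.T@(np.array(p)-s['position']); w=np.degrees(R.from_matrix(M.T@M1).as_rotvec())
    print('delta',d.round(1),w.round(1)); return d,w
def log():
    s,M=st()
    open('log.txt','a').write(repr((list(s['joint_pos']),list(s['position']),M.tolist()))+'\n')
    print('t',round(s['clock'],2),'q',s['joint_pos'].round(3),'p',s['position'].round(1),'F',s['ft_force'].round(1),'w',round(s['width'],1))
    print(M.round(3).tolist())
E
python3 - <<'E'
from h import *
log()
delta((380,130,290),Rdown(70.56,15))
E
```

```text
t 0.1 q [ 1.105  0.221  1.528 -0.     1.395 -0.126] p [208.1 588.9 291.2] F [0.1 1.  0.4] w 86.8
[[-0.943, 0.333, -0.001], [0.333, 0.943, -0.002], [0.0, -0.002, -1.0]]
delta [-315.  -375.3    1.8] [-0.1 15.  -0. ]
```

Emit:
carry_out([
  [1,-40,-47,0,0,3,0],
  [1,-80,-95,0,0,10,0],
  [1,-120,-142,0,0,15,0],
  [1,-160,-190,0,0,15,0],
  [1,-200,-240,0,0,15,0],
])

```text
clock: 0.72
position: [316.6, 295.2, 291.2]
ee_rot: [-0.488, -2.841, -0.061]
ft_force: [1.4, -0.6, -0.2]
width: 87.3
```

```bash
python3 - <<'E'
from h import *
log()
delta((420,-100,290),Rdown(40,35))
E
```

```text
t 0.72 q [ 0.449 -0.151  1.927  0.184  1.554 -0.802] p [316.6 295.2 291.2] F [ 1.4 -0.6 -0.2] w 87.3
[[-0.91, 0.334, -0.245], [0.323, 0.943, 0.085], [0.259, -0.002, -0.966]]
delta [-222.  -338.   -57.6] [-13.1  19.5  27.7]
```

```bash
python3 - <<'E'
from h import *
delta((470,-220,260),Rdown(81,35))
E
```

```text
delta [-314.1 -434.4  -51. ] [ 4.4 19.9 -9.6]
```

Emit:
carry_out([
  [1,-36,-50,-6,1,5,-2],
  [1,-72,-100,-12,2,10,-4],
  [1,-108,-150,-18,3,15,-6],
  [1,-144,-200,-24,4,20,-8],
  [1,-180,-250,-30,4,20,-10],
])

```text
clock: 1.35
position: [404.6, -3.3, 272.9]
ee_rot: [-0.19, -2.521, -0.073]
ft_force: [0.6, 0.7, -0.4]
width: 86.9
```

```bash
python3 - <<'E'
from h import *
log()
delta((495,-316,200),Rdown(80.95,0))
E
```

```text
t 1.35 q [-0.193  0.127  1.766 -0.016  1.863 -1.613] p [404.6  -3.3 272.9] F [ 0.6  0.7 -0.4] w 86.9
[[-0.808, 0.153, -0.569], [0.119, 0.988, 0.096], [0.577, 0.009, -0.817]]
delta [-152.4 -295.9  -21.8] [  0.4 -35.2   0.4]
```

Emit:
carry_out([
  [1,-28,-59,-4,0,-7,0],
  [1,-56,-118,-8,0,-14,0],
  [1,-85,-177,-13,0,-21,0],
  [1,-114,-236,-18,0,-28,0],
  [1,-142,-294,-22,0,-35,0],
])

```text
clock: 1.98
position: [483.0, -298.6, 209.6]
ee_rot: [0.24, 3.131, 0.014]
ft_force: [0.6, -0.1, -0.5]
width: 87.4
```

```bash
python3 - <<'E'
from h import *
log()
delta((484.6,-314.2,150),Rdown(80.95,0))
delta((484.6,-314.2,89),Rdown(80.95,0))
im=snap('top','a1',(380,180,540,300),5)
E
```

```text
t 1.98 q [-0.696  0.16   1.756  0.008  1.229 -2.117] p [ 483.  -298.6  209.6] F [ 0.6 -0.1 -0.5] w 87.4
[[-0.988, 0.153, 0.002], [0.153, 0.988, 0.009], [-0.0, 0.009, -1.0]]
delta [ -3.9 -15.7  59.4] [0.5 0.  0.3]
delta [ -3.9 -16.2 120.4] [0.5 0.  0.3]
```

View pics/a1.png

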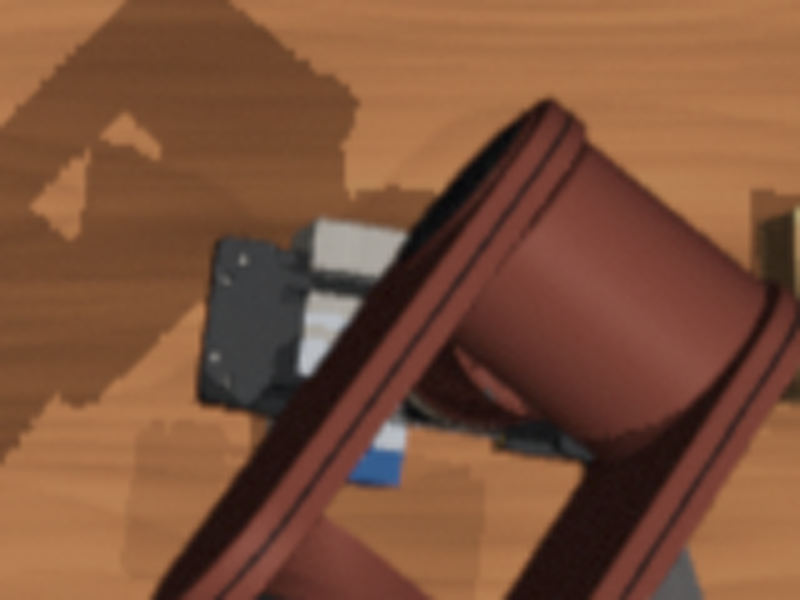

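The gripper straddles the pot, with the jaws across it and the blue end visible at crop (380,470). I'll descend now.

Emit:
carry_out([
  [1,-2,-8,10,0.5,0,0.3],
  [1,-4,-16,30,0.5,0,0.3],
  [1,-4,-16,60,0.5,0,0.3],
  [1,-4,-16,95,0.5,0,0.3],
  [1,-4,-16,120,0.5,0,0.3],
], grip_force=50)

```text
clock: 2.65
position: [483.9, -318.7, 85.1]
ee_rot: [0.251, 3.13, -0.004]
ft_force: [0.7, 1.0, 0.6]
width: 87.1
```

```bash
python3 - <<'E'
from h import *
log()
delta((484.6,-314.2,89),Rdown(80.95,0))
E
```

```text
t 2.65 q [-7.180e-01  3.490e-01  1.792e+00 -1.000e-03  9.980e-01 -2.128e+00] p [ 483.9 -318.7   85.1] F [0.7 1.  0.6] w 87.1
[[-0.987, 0.159, 0.001], [0.159, 0.987, -0.003], [-0.002, -0.002, -1.0]]
delta [-0.   4.5 -4. ] [-0.1  0.1 -0.1]
```

Emit:
carry_out([
  [1,0,4.5,-4,0,0,0],
  [1,0,4.5,-4,0,0,0],
  [0,0,4.5,-4,0,0,0],
  [0,0,4.5,-4,0,0,0],
  [0,0,4.5,-4,0,0,0],
], grip_force=50)

```text
clock: 3.28
position: [484.9, -314.6, 89.8]
ee_rot: [0.251, 3.129, -0.005]
ft_force: [-0.4, 0.0, -0.0]
width: 64.8
```

```bash
python3 - <<'E'
from h import *
log()
delta((484.6,-314.2,89),Rdown(80.95,0))
E
```

```text
t 3.27 q [-7.110e-01  3.380e-01  1.796e+00 -1.000e-03  1.004e+00 -2.122e+00] p [ 484.9 -314.6   89.8] F [-0.4  0.  -0. ] w 64.8
[[-0.987, 0.159, 0.002], [0.159, 0.987, -0.003], [-0.003, -0.003, -1.0]]
delta [0.3 0.3 0.8] [-0.2  0.2 -0.1]
```

Still closing; one more call to finish the grip and start a small lift. I'll also fit the kinematics.

Emit:
carry_out([
  [0,0,0,0,0,0,0],
  [0,0,0,0,0,0,0],
  [0,0,0,0,0,0,0],
  [0,0,0,-10,0,0,0],
  [0,0,0,-30,0,0,0],
])

```text
clock: 3.9
position: [483.8, -313.5, 119.2]
ee_rot: [-0.251, -3.131, 0.002]
ft_force: [0.1, 0.0, -4.4]
width: 59.7
```

```bash
cat > kin.py <<'E'
from h import *
from scipy.optimize import least_squares
def rz(a): return R.from_euler('z',a).as_matrix()
def ry(a): return R.from_euler('y',a).as_matrix()
# params: h, a1, L2, e(elbow perp), L3, lat, T
def fk(q,p):
    h,a1,L2,e,L3,lat,T,lat2=p
    A=rz(q[0]); x=A@np.array([a1,lat,h]); B=A@ry(q[1]); x=x+B@np.array([0,0,L2])
    B=B@ry(q[2]); x=x+B@np.array([e,lat2*0,L3]); B=B@rz(q[3]); B=B@ry(q[4]); x=x+B@np.array([0,lat2,T]); 
    B=B@rz(q[5])
    # at q6=0 tool down: tool y radial; tool x left: 
    # B local: z = tool z; with ry(pi): local x=-radial, y = left -> tool x = local y, tool y=-local x
    return x, B@np.array([[0,-1,0],[1,0,0],[0,0,1.]])
def load(): return [eval(l,{'np':np}) for l in open('log.txt')]
def fit():
    D=load()
    def f(p): return np.concatenate([fk(q,p)[0]-np.array(x) for q,x,M in D]+[(np.array(p)-p0)*.002])
    p0=np.array([300,0,400,0,400,-80,150,0.])
    r=least_squares(f,p0); return r.x,r,D
def ik(x,M,p,q0):
    lo=np.array([-2.98,-.91,.09,-1.24,.2,-2.68]);hi=np.array([2.98,2.08,2.57,4.39,2.65,2.68])
    def f(q):
        y,N=fk(q,p); return np.r_[(y-x)/100,R.from_matrix(M.T@N).as_rotvec()]
    r=least_squares(f,np.clip(q0,lo+.01,hi-.01),bounds=(lo,hi)); y,N=fk(r.x,p)
    return r.x,np.linalg.norm(y-x),np.degrees(np.linalg.norm(R.from_matrix(M.T@N).as_rotvec()))
E
python3 - <<'E'
from kin import *
log()
p,r,D=fit(); print(p.round(1))
for q,x,M in D:
    y,N=fk(q,p); print((y-x).round(1), np.degrees(np.linalg.norm(R.from_matrix(np.array(M).T@N).as_rotvec())).round(2))
E
```

```text
t 3.9 q [-7.110e-01  2.920e-01  1.788e+00 -1.000e-03  1.061e+00 -2.122e+00] p [ 483.8 -313.5  119.2] F [ 0.1  0.  -4.4] w 59.7
[[-0.987, 0.159, -0.0], [0.159, 0.987, -0.001], [0.0, -0.001, -1.0]]
[311.1   0.  411.6  52.4 547.7  78.6 273.    0. ]
[-0. -0. -0.] 0.0
[ 0. -0.  0.] 0.0
[ 0.  0. -0.] 0.0
[-0.  0. -0.] 0.0
[ 0. -0.  0.] 0.0
[ 0. -0.  0.] 0.0
[ 0. -0.  0.] 0.0
```

```bash
cat > plan.py <<'E'
from kin import *
p,_,_=fit()
TR=np.array([459.4,-6.5]); ta=np.radians(-5.3); Rt=np.array([[np.cos(ta),-np.sin(ta)],[np.sin(ta),np.cos(ta)]])
def pour(tau,my=25,phi=-5.3,low=65,mx=0):
    M=Rdown(phi,tau); m=np.r_[TR+Rt@np.array([mx,my]),low+30*max(0,np.cos(np.radians(tau)))]
    return m-59*M[:,2]+75*M[:,0],M
E
python3 - <<'E'
from plan import *
q=np.array([-.1,.2,1.8,0.1,1.1,0])
for phi in(-5.3,):
  for tau in(0,20,40,60,75,85,95):
    x,M=pour(tau,phi=phi); q,e,a=ik(x,M,p,q); print(tau,x.round(),q.round(2),round(e,1),round(a,2))
E
```

```text
0 [469.  93. 154.] [ 0.03  0.02  2.03 -0.    1.1   0.12] 0.0 0.0
20 [466.  68. 174.] [-0.23 -0.04  2.07  0.38  1.18 -0.29] 0.0 0.0
40 [464.  38. 181.] [-0.47  0.05  2.07  0.66  1.37 -0.63] 0.0 0.0
60 [460.   5. 174.] [-0.64  0.27  2.02  0.83  1.59 -0.87] 0.0 0.0
75 [458. -19. 160.] [-0.73  0.48  1.94  0.91  1.76 -1.  ] 0.0 0.0
85 [457. -34. 147.] [-0.76  0.63  1.88  0.96  1.87 -1.07] 0.0 0.0
95 [456. -47. 135.] [-0.78  0.77  1.82  1.    1.99 -1.11] 0.0 0.0
```

```bash
python3 - <<'E'
from plan import *
q=st()[0]['joint_pos']
for x,ph,t in(((482,-314,200),60,-15),((475,-180,210),38,-15),((472,-40,210),12,-15),((469,93,205),-5.3,-15)):
    q,e,a=ik(np.array(x),Rdown(ph,t),p,q); print(q.round(2),round(e,1),round(a,2))
delta((482,-290,205),Rdown(50,-15))
E
```

```text
[-0.74  0.03  1.93  0.07  0.92 -1.82] 0.0 0.0
[-0.46 -0.12  2.06 -0.14  0.97 -1.06] 0.0 0.0
[-0.11 -0.1   2.04 -0.28  1.13 -0.21] 0.0 0.0
[ 0.17  0.02  1.93 -0.26  1.27  0.36] 0.0 0.0
delta [  5.6  22.8 -85.8] [  4.  -14.6  30.7]
```

Emit:
carry_out([
  [0,0,1,-12,0,-3,0],
  [0,1,4,-32,1,-7,4],
  [0,2,9,-52,2,-12,12],
  [0,4,15,-70,3,-15,21],
  [0,6,23,-86,4,-15,31],
])

```text
clock: 4.53
position: [480.7, -289.3, 206.8]
ee_rot: [1.004, 2.705, -0.132]
ft_force: [0.5, -0.1, -5.0]
width: 59.6
```

```bash
python3 - <<'E'
from plan import *
log()
delta((475,-120,210),Rdown(20,-15))
E
```

```text
t 4.53 q [-0.68  -0.013  1.966 -0.007  0.92  -1.536] p [ 480.7 -289.3  206.8] F [ 0.5 -0.1 -5. ] w 59.6
[[-0.73, 0.652, 0.203], [0.629, 0.758, -0.171], [-0.266, 0.003, -0.964]]
delta [109.9 124.7 -33.2] [ 7.8  0.4 28.2]
```

Emit:
carry_out([
  [0,14,16,-4,1,0,4],
  [0,36,40,-10,2,0,10],
  [0,60,68,-17,4,0,16],
  [0,85,97,-25,6,0,22],
  [0,110,125,-33,8,0,28],
])

```text
clock: 5.15
position: [474.9, -118.3, 211.1]
ee_rot: [1.672, 2.385, -0.228]
ft_force: [0.4, 0.7, -5.7]
width: 59.5
```

```bash
python3 - <<'E'
from plan import *
log()
x,M=pour(0); x[2]+=30
delta(x,Rdown(-5.3,-10))
E
```

```text
t 5.15 q [-0.285 -0.112  2.05  -0.25   1.056 -0.525] p [ 474.9 -118.3  211.1] F [ 0.4  0.7 -5.7] w 59.5
[[-0.329, 0.94, 0.09], [0.906, 0.341, -0.251], [-0.266, -0.001, -0.964]]
delta [200.8  66.2 -27.4] [ 5.5  5.4 24.6]
```

Emit:
carry_out([
  [0,45,15,-6,1,1,5],
  [0,90,30,-12,2,2,11],
  [0,135,45,-18,4,3,17],
  [0,175,58,-23,5,4,22],
  [0,200,66,-27,5,5,25],
])

```text
clock: 5.78
position: [468.7, 94.3, 184.8]
ee_rot: [2.229, 2.02, -0.186]
ft_force: [1.0, -0.6, -4.4]
width: 59.6
```

```bash
python3 - <<'E'
from plan import *
log()
for t in(10,25,40): x,M=pour(t); delta(x,M)
snap('scene','b1',(180,100,420,280),3)
E
```

```text
t 5.78 q [ 0.133  0.012  1.974 -0.188  1.191  0.305] p [468.7  94.3 184.8] F [ 1.  -0.6 -4.4] w 59.6
[[0.098, 0.995, -0.006], [0.98, -0.097, -0.176], [-0.176, 0.012, -0.984]]
delta [-9.1 -0.1 21. ] [ 0.7 20.1 -0.3]
delta [-31.4   0.2  13.1] [ 0.7 35.1 -0.2]
delta [-55.2   0.3  13.3] [ 0.7 50.1 -0.1]
```

View pics/b1.png

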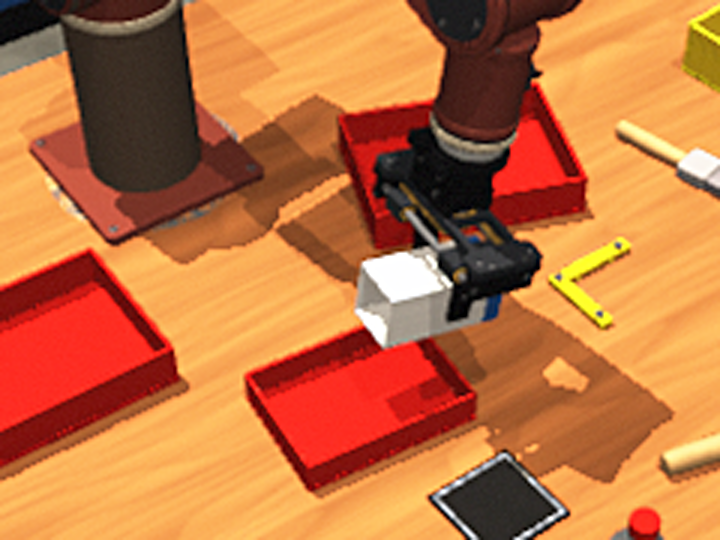

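The pot is held level over the chosen tray, with its mouth toward -y at crop (375,300). I'll tilt slowly.

Emit:
carry_out([
  [0,-2,0,12,0,8,0],
  [0,-9,0,20,0,16,0],
  [0,-16,0,18,0,24,0],
  [0,-27,0,14,0,32,0],
  [0,-39,0,13,0,40,0],
])

```text
clock: 6.45
position: [465.1, 55.0, 180.5]
ee_rot: [-2.029, -1.848, -0.564]
ft_force: [-0.4, 0.1, -5.5]
width: 59.9
```

```bash
python3 - <<'E'
from plan import *
log()
for t in(35,45,60,75): x,M=pour(t); delta(x,M)
E
```

```text
t 6.45 q [-0.353 -0.022  2.087  0.542  1.255 -0.479] p [465.1  55.  180.5] F [-0.4  0.1 -5.5] w 59.9
[[0.076, 0.995, 0.063], [0.861, -0.098, 0.499], [0.503, 0.017, -0.864]]
delta [-7.7  0.1 -5. ] [1.  4.8 0.2]
delta [-21.8   0.2 -13.2] [ 0.9 14.8  0.3]
delta [-46.6   0.2 -20.1] [ 0.9 29.8  0.5]
delta [-74.4   0.1 -20.1] [ 0.8 44.8  0.6]
```

Emit:
carry_out([
  [0,-10,0,-6,0,7,0],
  [0,-21,0,-13,0,14,0],
  [0,-33,0,-17,0,22,0],
  [0,-46,0,-20,0,30,0],
  [0,-60,0,-20,0,37,0],
])

```text
clock: 7.08
position: [460.1, -8.6, 168.9]
ee_rot: [-1.577, -1.449, -1.07]
ft_force: [0.4, 0.3, -2.7]
width: 60.1
```

```bash
python3 - <<'E'
from plan import *
log()
for t in(75,90): x,M=pour(t); delta(x,M)
snap('scene','b2',(180,100,420,280),3)
E
```

```text
t 7.08 q [-0.695  0.36   1.988  0.88   1.664 -0.956] p [460.1  -8.6 168.9] F [ 0.4  0.3 -2.7] w 60.1
[[0.018, 0.995, 0.099], [0.387, -0.098, 0.917], [0.922, 0.021, -0.387]]
delta [-11.8  -1.   -6.5] [0.7 7.8 1. ]
delta [-39.   -1.4 -18.3] [ 0.6 22.8  1.1]
```

View pics/b2.png

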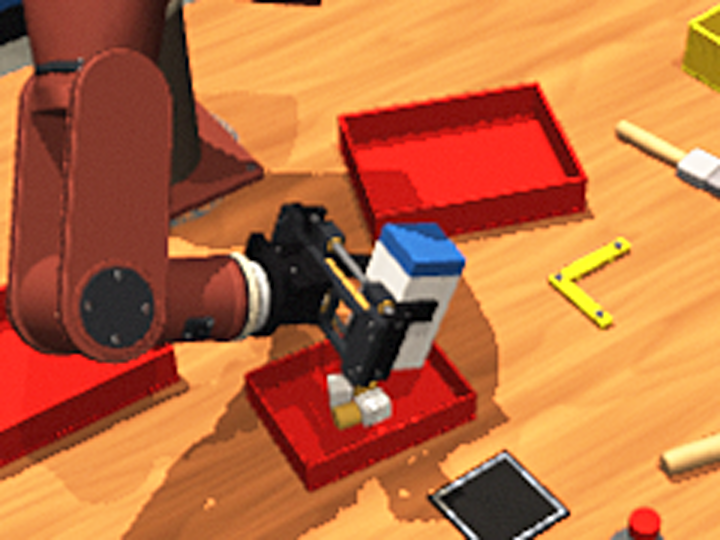

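Emit:
carry_out([
  [0,-3,0,-5,0,5,0],
  [0,-9,0,-10,0,10,0],
  [0,-15,-1,-16,0,16,1],
  [0,-25,-1,-24,0,23,1],
  [0,-25,-1,-24,0,23,1],
])

```text
clock: 7.75
position: [455.3, -41.2, 151.1]
ee_rot: [-1.279, -1.151, -1.288]
ft_force: [1.0, 0.1, -3.4]
width: 59.3
```

```bash
python3 - <<'E'
from plan import *
log()
snap('top','b3',(280,220,400,310),6)
snap('scene','b4',(180,100,420,280),3)
E
```

```text
t 7.75 q [-0.781  0.68   1.864  0.988  1.939 -1.08 ] p [455.3 -41.2 151.1] F [ 1.   0.1 -3.4] w 59.3
[[0.001, 0.995, 0.104], [-0.009, -0.104, 0.995], [1.0, -0.002, 0.009]]
```

View pics/b3.png

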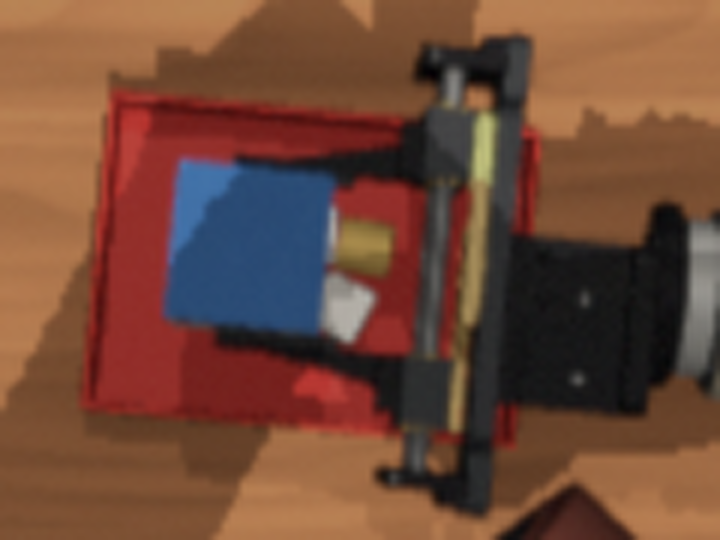

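View pics/b4.png

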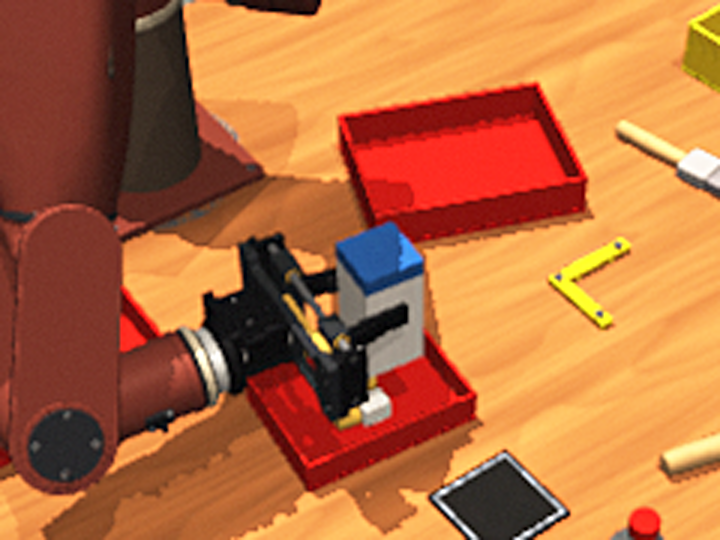

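All four seem out: the force is back to about 3 N, and offcuts are visible at b3 (362,245), (350,310) and behind the pot. I'll raise, return to level, and cross-check the corner in the other view.

```bash
python3 - <<'E'
from plan import *
im=cv2.imread('pics/scene0.png')
b=(355,172,398,215); k=12
cv2.imwrite('pics/sc_cor.png',up(im,b,k))
# warp to ground plane z=10
pts=[(430,370),(430,260),(530,260),(530,370)]
for n,f in(('scene','scene0'),('top','top0')):
    img=cv2.imread(f'pics/{f}.png')
    for z in(10,):
        xs=np.linspace(415,535,481); ys=np.linspace(385,250,541)  # .25mm/px ; rows x descending
        X,Y=np.meshgrid(xs,ys); 
        uv=proj(n,np.c_[X.ravel(),Y.ravel(),np.full(X.size,z)]).astype(np.float32)
        w=cv2.remap(img,uv[:,0].reshape(X.shape),uv[:,1].reshape(X.shape),cv2.INTER_CUBIC)
        cv2.imwrite(f'pics/rect_{n}.png',w)
        h=cv2.cvtColor(w,cv2.COLOR_BGR2HSV); m=(h[...,0]>20)&(h[...,0]<42)&(h[...,1]>130)&(h[...,2]>120)
        # end fence inner face: for rows y 300..355 the max x ; side fence: for cols x 460..505 the max y
        P=[(xs[np.where(r)[0].max()],y) for r,y in zip(m,ys) if 295<y<355 and r.any()]
        Q=[(x,ys[np.where(c)[0].min()]) for c,x in zip(m.T,xs) if 455<x<508 and c.any()]
        for nm,A,s in(('end',P,1),('side',Q,0)):
            l=cv2.fitLine(np.array(A,np.float32),cv2.DIST_HUBER,0,.01,.01).ravel(); print(n,nm,l.round(3))
E
```

```text
scene end [ 1.90000e-02 -1.00000e+00  4.45925e+02  3.17025e+02]
scene side [1.00000e+00 1.40000e-02 4.86575e+02 2.80100e+02]
top end [ -0.      1.    441.75  319.425]
top side [1.00000e+00 1.40000e-02 4.86575e+02 2.79075e+02]
```

Emit:
carry_out([
  [0,20,0,0,0,0,0],
  [0,50,0,0,0,-8,0],
  [0,90,10,0,0,-18,0],
  [0,110,15,0,0,-28,0],
  [0,120,20,10,0,-38,0],
])

```text
clock: 8.48
position: [477.1, -34.4, 276.2]
ee_rot: [-1.781, -1.611, -0.871]
ft_force: [-0.1, 1.0, -3.8]
width: 59.5
```

```bash
python3 - <<'E'
from plan import *
log()
q=st()[0]['joint_pos']
for x,ph,t in(((480,120,280),30,30),((500,250,240),70,10),((520,330,150),90.8,0)):
    q,e,a=ik(np.array(x),Rdown(ph,t),p,q); print(q.round(2),round(e,1),round(a,2))
    delta(x,Rdown(ph,t))
E
```

```text
t 8.47 q [-0.652  0.084  1.917  0.743  1.681 -0.68 ] p [477.1 -34.4 276.2] F [-0.1  1.  -3.8] w 59.5
[[0.058, 0.995, 0.087], [0.617, -0.104, 0.78], [0.785, 0.008, -0.619]]
[-0.14  0.08  1.78  0.41  1.62 -0.71] 0.0 0.0
delta [ 98.3 -13.2 118.4] [ 24.  -20.9 -27.1]
[ 0.27  0.19  1.67  0.1   1.42 -0.97] 0.0 0.0
delta [148.3  -7.2 246.3] [ 40.1 -35.  -66.3]
[ 0.44  0.34  1.67  0.    1.14 -1.15] 0.0 0.0
delta [128.1   3.7 366.2] [ 43.7 -38.1 -89.3]
```

View pics/rect_scene.png

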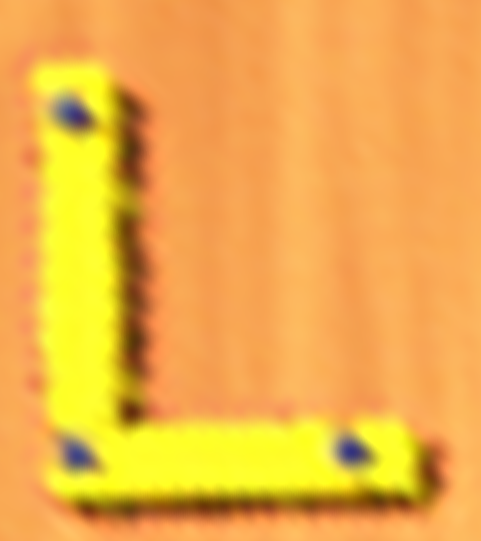

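Emit:
carry_out([
  [0,19,-2,22,4,-4,-5],
  [0,38,-5,46,9,-8,-10],
  [0,58,-8,70,14,-12,-16],
  [0,78,-10,94,19,-16,-21],
  [0,98,-13,118,24,-21,-27],
])

```text
clock: 9.1
position: [479.7, 120.7, 282.0]
ee_rot: [-1.333, -2.318, -0.352]
ft_force: [-0.6, -0.3, -3.6]
width: 59.7
```

```bash
python3 - <<'E'
from plan import *
log()
delta((510,270,230),Rdown(70,8))
E
```

```text
t 9.1 q [-0.136  0.072  1.779  0.4    1.62  -0.71 ] p [479.7 120.7 282. ] F [-0.6 -0.3 -3.6] w 59.7
[[-0.438, 0.865, -0.247], [0.752, 0.503, 0.426], [0.493, 0.001, -0.87]]
delta [ 73.4 101.1 101.5] [ 12.9 -20.6 -37.9]
```

Emit:
carry_out([
  [0,15,20,20,3,-4,-8],
  [0,30,40,40,6,-8,-16],
  [0,45,61,61,8,-12,-23],
  [0,60,82,82,11,-17,-31],
  [0,73,101,101,13,-21,-38],
])

```text
clock: 9.72
position: [509.7, 271.4, 232.4]
ee_rot: [-0.513, -2.971, -0.031]
ft_force: [-0.0, -0.4, -3.1]
width: 59.5
```

```bash
python3 - <<'E'
from plan import *
log()
delta((512,325,150),Rdown(90.8,0))
snap('top','c1',(280,220,400,310),6)
E
```

```text
t 9.72 q [ 0.316  0.215  1.652  0.079  1.377 -0.932] p [509.7 271.4 232.4] F [-0.  -0.4 -3.1] w 59.5
[[-0.934, 0.335, -0.121], [0.332, 0.942, 0.042], [0.128, -0.001, -0.992]]
delta [ 5.1 51.4 83.7] [  1.2  -7.3 -20.4]
```

View pics/c1.png

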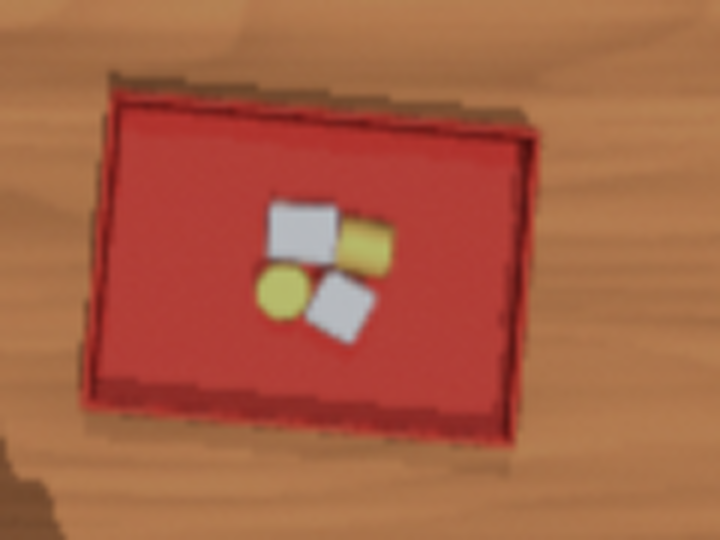

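All four offcuts lie in the middle of the tray: crop (303,232), (365,247), (283,292) and (340,307). Next I'll go above the fence corner.

Emit:
carry_out([
  [0,1,10,16,0,-2,-5],
  [0,2,20,33,0,-4,-10],
  [0,3,31,50,1,-6,-15],
  [0,5,42,68,1,-7,-20],
  [0,5,51,84,1,-7,-20],
])

```text
clock: 10.4
position: [510.2, 329.0, 149.9]
ee_rot: [0.022, -3.141, -0.011]
ft_force: [0.5, 0.9, -2.8]
width: 59.5
```

```bash
python3 - <<'E'
from plan import *
log()
delta((512,325,94),Rdown(90.8,0))
snap('top','c2',(170,200,270,300),6)
snap('scene','c3',(330,130,430,230),6)
E
python3 -c "
import cv2,numpy as np
cv2.imwrite('pics/c23.png',cv2.resize(np.hstack([cv2.imread('pics/c2.png'),cv2.imread('pics/c3.png')]),(800,400)))"
```

```text
t 10.4 q [ 0.44   0.314  1.694  0.007  1.131 -1.148] p [510.2 329.  149.9] F [ 0.5  0.9 -2.8] w 59.5
[[-1.0, -0.014, -0.001], [-0.014, 1.0, 0.007], [0.001, 0.007, -1.0]]
delta [-1.8 -4.4 55.9] [ 0.4 -0.   0. ]
```

View pics/c23.png

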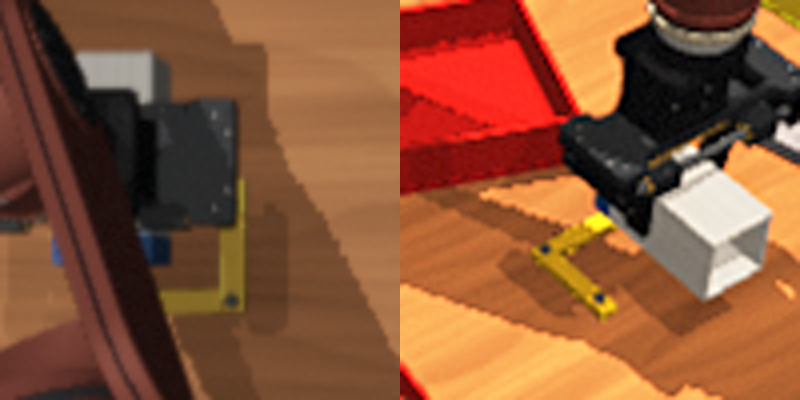

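The pot hangs level and empty above the corner, mouth at c3 (740,245). I'll lower it, clear of both fences.

Emit:
carry_out([
  [0,0,-2,14,0,0,0],
  [0,-1,-4,28,0.4,0,0],
  [0,-2,-4,42,0.4,0,0],
  [0,-2,-4,54,0.4,0,0],
  [0,-2,-4,57,0.4,0,0],
])

```text
clock: 11.12
position: [510.7, 324.3, 90.1]
ee_rot: [0.021, -3.135, 0.005]
ft_force: [-6.5, -3.6, 8.4]
width: 60.2
```

```bash
python3 - <<'E'
from plan import *
log()
delta((512,325,89.5),Rdown(90.8,0))
E
```

```text
t 11.12 q [ 0.435  0.398  1.714  0.     1.036 -1.149] p [510.7 324.3  90.1] F [-6.5 -3.6  8.4] w 60.2
[[-1.0, -0.013, -0.007], [-0.013, 1.0, -0.003], [0.007, -0.003, -1.0]]
delta [-1.3  0.6  0.6] [-0.2 -0.4 -0.1]
```

Emit:
carry_out([
  [0,3,-3,-0.7,0,0,0],
  [0,6,-6,-0.7,0,-0.3,0],
  [0,9,-9,-0.7,0,-0.3,0],
  [0,10,-12,-0.7,0,-0.3,0],
  [0,10,-12,-0.7,0,-0.3,0],
])

```text
clock: 11.75
position: [500.8, 312.0, 91.0]
ee_rot: [0.02, -3.14, 0.004]
ft_force: [-0.4, -0.4, -3.4]
width: 59.6
```

```bash
python3 - <<'E'
from plan import *
log()
delta((497,309.5,90.3),Rdown(90.8,0))
E
```

```text
t 11.75 q [ 0.424  0.364  1.758 -0.002  1.022 -1.158] p [500.8 312.   91. ] F [-0.4 -0.4 -3.4] w 59.6
[[-1.0, -0.013, -0.002], [-0.013, 1.0, -0.003], [0.002, -0.003, -1.0]]
delta [ 3.9 -2.4  0.7] [-0.2 -0.1 -0.1]
```

Emit:
carry_out([
  [0,0,-1,0.3,0,0,0],
  [0,0,-2,0.3,0,0,0],
  [0,0,-2.5,0.3,0,0,0],
  [0,0,-3,0.3,0,0,0],
  [0,0,-3,0.3,0,0,0],
])

```text
clock: 12.38
position: [500.8, 309.0, 90.6]
ee_rot: [0.02, -3.14, 0.005]
ft_force: [-0.3, -0.1, -3.0]
width: 59.9
```

Emit:
carry_out([
  [0,1,0,0,0,0,0],
  [0,2,0,0,0,0,0],
  [0,3,0,0,0,0,0],
  [0,3.5,0,0,0,0,0],
  [0,3.5,0,0,0,0,0],
])

```text
clock: 13.0
position: [497.4, 308.9, 90.7]
ee_rot: [0.02, -3.14, 0.004]
ft_force: [0.8, -0.2, -2.5]
width: 59.8
```

No contact yet, so small steps in both directions.

Emit:
carry_out([
  [0,0.5,-0.5,0,0,0,0],
  [0,1,-1,0,0,0,0],
  [0,1.5,-1.5,0,0,0,0],
  [0,1.5,-1.5,0,0,0,0],
  [0,1.5,-1.5,0,0,0,0],
])

```text
clock: 13.62
position: [497.0, 308.0, 91.4]
ee_rot: [-0.02, 3.14, -0.002]
ft_force: [5.2, 3.7, -4.7]
width: 59.7
```

```bash
python3 - <<'E'
from plan import *
log(); print(st()[0]['torque'])
E
```

```text
t 13.62 q [ 0.421  0.351  1.775 -0.002  1.015 -1.162] p [497.  308.   91.4] F [ 5.2  3.7 -4.7] w 59.7
[[-1.0, -0.013, 0.002], [-0.013, 1.0, -0.001], [-0.001, -0.001, -1.0]]
[ 0.66432566 -0.97824068 -0.00908956]
```

Both fences are touched (Fx 5, Fy 4 N). I'll lower to the bench, then open.

Emit:
carry_out([
  [0,0,0,0.5,0,0,0],
  [0,0,0,1,0,0,0],
  [0,0.2,-0.2,1.3,0,0,0],
  [0,0.2,-0.2,1.3,0,0,0],
  [0,0.2,-0.2,1.3,0,0,0],
])

```text
clock: 14.25
position: [497.1, 307.9, 90.3]
ee_rot: [-0.02, 3.139, -0.001]
ft_force: [1.3, 1.5, 0.1]
width: 59.7
```

```bash
python3 - <<'E'
from plan import *
log(); print(st()[0]['torque'])
E
```

```text
t 14.25 q [ 0.421  0.352  1.776 -0.002  1.012 -1.162] p [497.1 307.9  90.3] F [1.3 1.5 0.1] w 59.7
[[-1.0, -0.013, 0.002], [-0.013, 1.0, -0.001], [-0.002, -0.001, -1.0]]
[ 0.37962854 -0.39086028  0.124646  ]
```

Emit:
carry_out([
  [0,0.5,-0.4,0.4,0,0,0],
  [0,0.8,-0.8,0.4,0,0,0],
  [0,0.8,-0.8,0.4,0,0,0],
  [0.86,0.8,-0.8,0.4,0,0,0],
  [0.86,0.8,-0.8,0.4,0,0,0],
])

```text
clock: 14.88
position: [495.4, 306.6, 89.4]
ee_rot: [-0.02, 3.141, -0.003]
ft_force: [-0.5, 0.2, 0.1]
width: 71.1
```

```bash
python3 - <<'E'
from plan import *
log(); print(st()[0]['torque'])
E
```

```text
t 14.88 q [ 0.42   0.351  1.78  -0.002  1.012 -1.163] p [495.4 306.6  89.4] F [-0.5  0.2  0.1] w 71.1
[[-1.0, -0.013, 0.0], [-0.013, 1.0, -0.002], [-0.0, -0.002, -1.0]]
[-0.00883519  0.03152624  0.0094797 ]
```

Emit:
carry_out([
  [1,0,1.5,-2,0,0,0],
  [1,0,1.5,-15,0,0,0],
  [1,0,1.5,-50,0,0,0],
  [1,0,1.5,-100,0,0,0],
  [1,0,-20,-130,0,0,0],
])

```text
clock: 15.5
position: [496.6, 287.9, 223.5]
ee_rot: [-0.023, 3.137, -0.0]
ft_force: [-0.0, 0.2, 0.3]
width: 87.0
```

Emit:
carry_out([
  [1,0,-50,0,0,0,0],
  [1,0,-100,0,0,0,0],
  [1,0,-150,0,0,0,10],
  [1,0,-210,0,0,0,20],
  [1,0,-260,0,0,0,30],
])

```text
clock: 16.12
position: [500.2, 26.0, 224.8]
ee_rot: [0.799, 3.032, 0.001]
ft_force: [1.5, -0.4, 0.5]
width: 87.3
```

```bash
python3 - <<'E'
from plan import *
log()
im=snap('top','d1',(170,200,270,300),6); snap('scene','d2',(330,130,430,230),6)
meas(im,(180,210,240,290),lambda H,S,V:(((H>90)&(H<130))|(S<70))&(V>115),60,'pot')
cv2.imwrite('pics/d12.png',cv2.resize(np.hstack([cv2.imread('pics/d1.png'),cv2.imread('pics/d2.png')]),(800,400)))
E
```

```text
t 16.12 q [-0.106 -0.022  1.918  0.     1.239 -1.161] p [500.2  26.  224.8] F [ 1.5 -0.4  0.5] w 87.3
[[-0.87, 0.493, 0.006], [0.493, 0.87, -0.001], [-0.005, 0.002, -1.0]]
pot centre [506.6 309.2] corners [[440.6000061035156, 338.20001220703125], [441.5, 277.70001220703125], [572.5999755859375, 280.1000061035156], [571.5999755859375, 340.79998779296875]] ang [90.8  1.  90.9  1.1] len [131.0, 60.5, 131.1, 60.7]
```

View pics/d12.png

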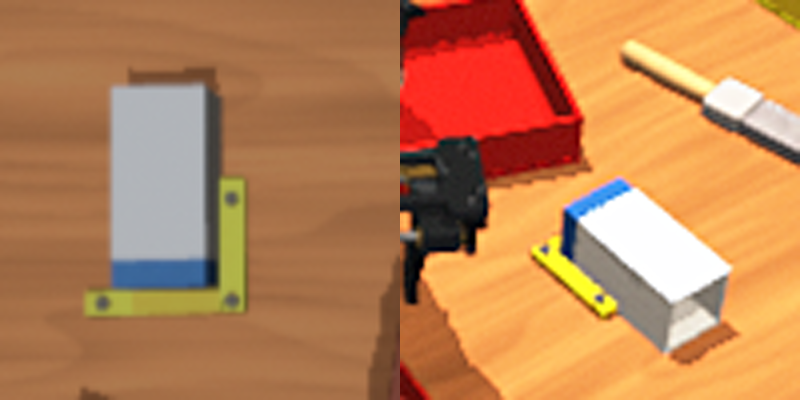

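The pot is snug: its faces at x≈441 and y≈279, yaw 1.0°, match the fence lines (441.5, 279.3, 0.8–1.0°), and it is released. Now I'll plan the flipped regrasp and the upright placement.

```bash
cat >> plan.py <<'E'
MC=np.array([638.9,32.5]); 
def up_tcp(base,yaw,tau,s,d=59.8):
    """pot origin (world) at base(3), tool y azimuth yaw, tilt tau about tool y as grasped with pot x = tool x when tool down"""
    M=Rdown(yaw,tau); return np.array(base)-d*M[:,2]+s*M[:,0],M
E
python3 - <<'E'
from plan import *
q=np.array([.43,.35,1.78,0,1.01,1.98])
G=np.array([536.3,309.5,89.5])
q,e,a=ik(G,Rdown(-89,0),p,q); print(q.round(2),e,a)
for ph,t,b in((-60,0,(480,250,200)),(-30,20,(540,200,150)),(0,45,(600,60,100)),(1.9,70,(638,32,60)),(1.9,90,(638.9,32.5,30)),(1.9,90,(638.9,32.5,4))):
    x,M=up_tcp(b,ph,t,95); q,e,a=ik(x,M,p,q); print(x.round(),q.round(2),round(e,1),round(a,2))
delta((536.3,309.5,180),Rdown(-89,0))
s,M=st(); print(np.degrees(R.from_matrix(M.T@Rdown(-89,0)).as_rotvec()))
E
```

```text
[0.4  0.42 1.68 0.   1.04 1.95] 3.569104562677599e-08 6.036890518716858e-08
[562. 298. 260.] [0.36 0.27 1.53 0.   1.34 1.41] 0.0 0.0
[574. 260. 239.] [0.19 0.12 1.78 0.31 1.03 0.58] 0.0 0.0
[600.  85. 209.] [-0.31  0.35  1.69  0.75  1.44 -0.54] 0.0 0.0
[639.   8. 170.] [-0.48  0.72  1.47  0.98  1.75 -0.76] 0.0 0.0
[641. -27. 125.] [-0.54  0.99  1.32  1.16  1.98 -0.83] 0.0 0.0
[641. -27.  99.] [-0.54  1.04  1.3   1.15  1.97 -0.86] 0.0 0.0
delta [110.5 265.9  44.4] [  0.5   0.  149.4]
[4.63127231e-01 4.21139823e-02 1.49356750e+02]
```

Emit:
carry_out([
  [1,15,36,0,0,0,10],
  [1,36,85,0,0,0,20],
  [1,58,138,0,0,0,31],
  [1,80,190,0,0,0,41],
  [1,100,240,0,0,0,52],
])

```text
clock: 16.85
position: [532.0, 284.3, 225.5]
ee_rot: [2.028, 2.392, 0.005]
ft_force: [0.1, 0.5, -0.3]
width: 86.8
```

```bash
python3 - <<'E'
from plan import *
log(); delta((536.3,309.5,180),Rdown(-89,0))
E
```

```text
t 16.85 q [ 0.362  0.22   1.655 -0.004  1.26   0.199] p [532.  284.3 225.5] F [ 0.1  0.5 -0.3] w 86.8
[[-0.163, 0.987, 0.007], [0.987, 0.163, -0.001], [-0.003, 0.006, -1.0]]
delta [24.2  8.1 45.4] [ 0.4 -0.2 98.4]
```

Emit:
carry_out([
  [1,6,2,0,0,0,10],
  [1,12,4,5,0,0,20],
  [1,18,6,10,0,0,31],
  [1,24,8,16,0,0,42],
  [1,24,8,20,0,0,52],
])

```text
clock: 17.48
position: [535.5, 310.7, 205.9]
ee_rot: [2.875, 1.257, 0.009]
ft_force: [-0.1, -0.9, 0.1]
width: 86.9
```

```bash
python3 - <<'E'
from plan import *
log(); delta((536.3,309.5,140),Rdown(-89,0))
E
```

```text
t 17.48 q [ 0.4    0.276  1.628 -0.004  1.233  1.148] p [535.5 310.7 205.9] F [-0.1 -0.9  0.1] w 86.9
[[0.679, 0.734, 0.007], [0.734, -0.679, -0.001], [0.004, 0.005, -1.0]]
delta [-0.6  1.  65.9] [ 0.2 -0.3 46.2]
```

Emit:
carry_out([
  [1,0,1,10,0,0,10],
  [1,0,1,20,0,0,20],
  [1,0,1,30,0,0,31],
  [1,0,1,38,0,0,42],
  [1,0,1,40,0,0,46],
])

```text
clock: 18.1
position: [535.7, 310.8, 165.8]
ee_rot: [3.14, 0.03, 0.009]
ft_force: [0.4, 0.2, -0.2]
width: 86.9
```

```bash
python3 - <<'E'
from plan import *
log(); delta((536.3,309.5,89.5),Rdown(-89,0))
E
```

```text
t 18.1 q [ 0.4    0.321  1.653 -0.003  1.163  1.953] p [535.7 310.8 165.8] F [ 0.4  0.2 -0.2] w 86.9
[[1.0, 0.019, 0.006], [0.019, -1.0, -0.001], [0.005, 0.001, -1.0]]
delta [ 0.2  1.2 76.3] [ 0.1 -0.3  0.1]
```

Emit:
carry_out([
  [1,0,1,20,0,-0.3,0],
  [1,0,1,45,0,-0.3,0],
  [1,0,1,66,0,-0.3,0],
  [1,0,1,76,0,-0.3,0],
  [1,0,1,76,0,-0.3,0],
], grip_force=50)

```text
clock: 18.73
position: [535.5, 309.6, 88.7]
ee_rot: [3.14, 0.031, -0.003]
ft_force: [0.3, 0.2, 0.5]
width: 86.9
```

```bash
python3 - <<'E'
from plan import *
log(); delta((536.3,309.5,89.5),Rdown(-89,0))
E
```

```text
t 18.73 q [ 3.970e-01  4.250e-01  1.681e+00 -1.000e-03  1.038e+00  1.949e+00] p [535.5 309.6  88.7] F [0.3 0.2 0.5] w 86.9
[[1.0, 0.02, -0.002], [0.02, -1.0, -0.002], [-0.002, 0.002, -1.0]]
delta [ 0.8  0.1 -0.8] [0.1 0.1 0.1]
```

Emit:
carry_out([
  [0,0,0,0,0,0,0],
  [0,0,0,0,0,0,0],
  [0,0,0,0,0,0,0],
  [0,0,0,0,0,0,0],
  [0,0,0,0,0,0,0],
], grip_force=55)

```text
clock: 19.35
position: [535.9, 309.5, 89.3]
ee_rot: [3.14, 0.032, -0.001]
ft_force: [0.5, -2.2, 3.0]
width: 59.8
```

Emit:
carry_out([
  [0,0,0,0,0,0,0],
  [0,0,0,0,0,0,0],
  [0,0,0,-2,0,0,0],
  [0,0,0,-8,0,0,0],
  [0,2,0,-20,0,0,0],
])

```text
clock: 19.98
position: [537.0, 309.3, 108.9]
ee_rot: [3.139, 0.032, -0.005]
ft_force: [-0.5, -1.0, -3.1]
width: 59.5
```

```bash
python3 - <<'E'
from plan import *
log(); delta((560,298,200),Rdown(-60,0))
E
```

```text
t 19.98 q [ 3.960e-01  4.000e-01  1.671e+00 -1.000e-03  1.075e+00  1.947e+00] p [537.  309.3 108.9] F [-0.5 -1.  -3.1] w 59.5
[[1.0, 0.02, -0.003], [0.02, -1.0, -0.003], [-0.004, 0.003, -1.0]]
delta [ 22.5  12.  -91.1] [  0.1   0.2 -28.8]
```

Emit:
carry_out([
  [0,2,1,-15,0,0,-2],
  [0,7,4,-38,0,0,-7],
  [0,12,7,-60,0,0,-14],
  [0,17,10,-80,0,0,-22],
  [0,22,12,-92,0,0,-30],
])

```text
clock: 20.6
position: [559.7, 298.2, 203.1]
ee_rot: [3.023, 0.85, -0.005]
ft_force: [1.7, 0.9, -3.2]
width: 59.7
```

```bash
python3 - <<'E'
from plan import *
log(); delta((574,250,245),Rdown(-20,25))
E
```

```text
t 20.6 q [ 3.660e-01  3.180e-01  1.581e+00 -1.000e-03  1.246e+00  1.388e+00] p [559.7 298.2 203.1] F [ 1.7  0.9 -3.2] w 59.7
[[0.853, 0.521, -0.003], [0.521, -0.853, -0.002], [-0.003, 0.0, -1.0]]
delta [-13.1  48.6 -41.9] [  8.4  24.2 -38. ]
```

Emit:
carry_out([
  [0,-2,8,-8,1,4,-7],
  [0,-5,18,-16,3,9,-15],
  [0,-8,29,-25,5,14,-23],
  [0,-11,39,-34,7,19,-31],
  [0,-13,49,-42,8,24,-38],
])

```text
clock: 21.22
position: [573.8, 249.4, 246.2]
ee_rot: [-2.331, -1.642, -0.518]
ft_force: [-0.0, -0.3, -3.4]
width: 60.0
```

```bash
python3 - <<'E'
from plan import *
log(); 
x,M=up_tcp((625,50,85),1.9,68,94.8,59.3); delta(x,M)
E
```

```text
t 21.23 q [0.117 0.11  1.789 0.438 1.077 0.283] p [573.8 249.4 246.2] F [-0.  -0.3 -3.4] w 60.0
[[0.304, 0.941, 0.147], [0.855, -0.338, 0.393], [0.42, 0.006, -0.908]]
delta [-192.9  122.5  -32.1] [ 16.3  42.7 -15. ]
```

Emit:
carry_out([
  [0,-38,24,-6,3,8,-3],
  [0,-76,49,-12,6,16,-6],
  [0,-115,73,-19,9,25,-9],
  [0,-155,98,-26,13,34,-12],
  [0,-193,122,-32,16,43,-15],
])

```text
clock: 21.85
position: [625.7, 28.2, 196.1]
ee_rot: [-1.451, -1.504, -0.996]
ft_force: [1.8, 0.5, -1.9]
width: 59.4
```

```bash
python3 - <<'E'
from plan import *
log(); 
x,M=up_tcp((638.9,32.5,35),1.9,90,94.8,59.3); delta(x,M)
E
```

```text
t 21.85 q [-0.46   0.626  1.535  0.983  1.729 -0.741] p [625.7  28.2 196.1] F [ 1.8  0.5 -1.9] w 59.4
[[-0.019, 0.999, -0.026], [0.366, 0.031, 0.93], [0.93, 0.008, -0.367]]
delta [-82.1  13.  -27.2] [ 0.2 21.5  0.4]
```

Emit:
carry_out([
  [0,-14,3,-5,0,5,0],
  [0,-32,6,-11,0,10,0],
  [0,-52,9,-17,0,16,0],
  [0,-70,13,-23,0,21.5,0.4],
  [0,-82,13,-27,0.2,21.5,0.4],
])

```text
clock: 22.48
position: [640.2, -26.8, 127.6]
ee_rot: [-1.185, -1.223, -1.183]
ft_force: [0.1, 0.1, -2.7]
width: 59.9
```

```bash
python3 - <<'E'
from plan import *
log(); 
x,M=up_tcp((638.9,32.5,4),1.9,90,94.8,59.3); delta(x,M)
snap('top','e1',(270,150,410,240),5); snap('scene','e2',(270,140,430,290),5)
cv2.imwrite('pics/e12.png',np.hstack([cv2.resize(cv2.imread('pics/e1.png'),(420,270)),cv2.resize(cv2.imread('pics/e2.png')[:540],(380,270))]))
E
```

```text
t 22.48 q [-0.542  0.989  1.327  1.156  1.983 -0.831] p [640.2 -26.8 127.6] F [ 0.1  0.1 -2.7] w 59.9
[[0.002, 0.999, -0.034], [-0.0, 0.034, 0.999], [1.0, -0.002, 0.0]]
delta [-28.8   0.7   0. ] [-0.  -0.  -0.1]
```

View pics/e1.png

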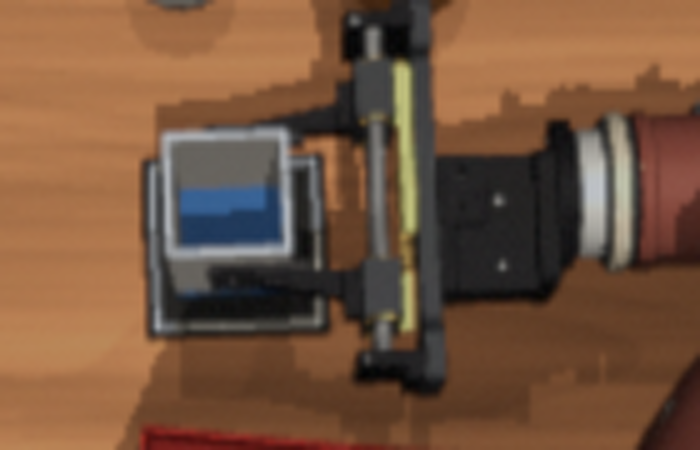

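View pics/e2.png

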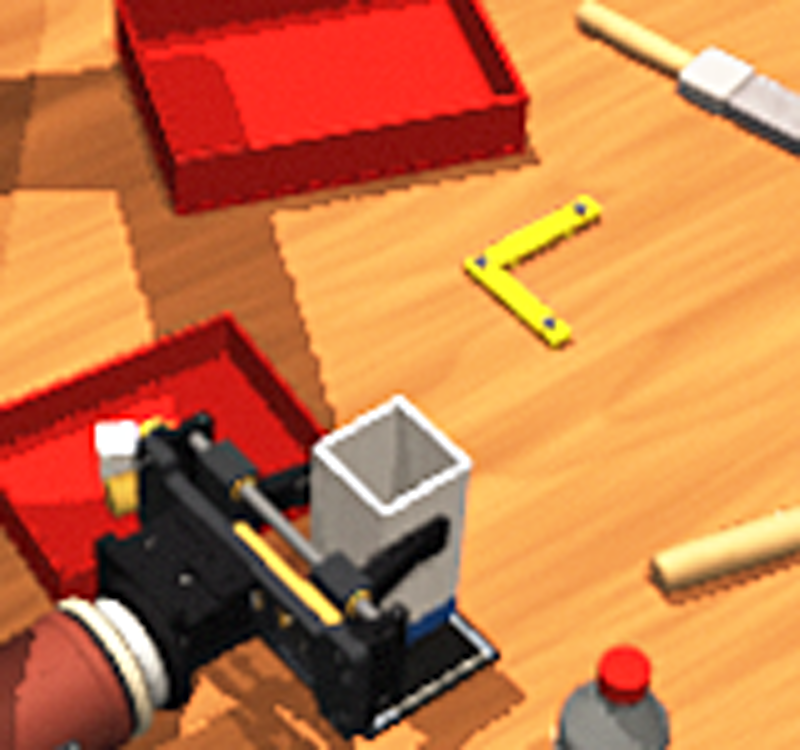

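The pot is upright over the mat, level and empty. I'll check its mouth position before lowering.

```bash
python3 - <<'E'
from plan import *
im=cv2.imread('pics/e1_raw.png'); h=cv2.cvtColor(im,cv2.COLOR_BGR2HSV)
print(h[190,298:335].tolist())
for th in(135,145,155):
    try: meas(im,(298,172,332,203),lambda H,S,V:(S<60)&(V>th),127.6-94.8+130,'rim%d'%th)
    except Exception as e: print(e)
E
```

```text
[[12, 139, 97], [10, 10, 73], [105, 10, 148], [113, 13, 81], [108, 15, 85], [105, 11, 180], [110, 6, 128], [113, 23, 89], [107, 144, 138], [106, 157, 146], [106, 158, 147], [106, 157, 146], [106, 157, 146], [106, 161, 146], [106, 158, 147], [106, 157, 146], [106, 160, 147], [106, 160, 147], [106, 159, 146], [106, 158, 147], [106, 159, 148], [106, 159, 149], [106, 160, 148], [106, 159, 148], [107, 158, 144], [107, 164, 106], [107, 165, 93], [108, 121, 101], [108, 42, 151], [108, 14, 182], [108, 12, 103], [0, 11, 45], [20, 21, 36], [10, 17, 46], [120, 3, 90], [105, 9, 115], [10, 39, 78]]
rim135 centre [636.6  33.5] corners [[605.4000244140625, 62.5], [607.0999755859375, 2.700000047683716], [666.4000244140625, 4.199999809265137], [667.4000244140625, 64.69999694824219]] ang [91.6  1.4 89.   2. ] len [62.0, 59.8, 59.3, 60.5]
rim145 centre [636.5  34. ] corners [[606.0, 62.20000076293945], [610.5999755859375, 5.599999904632568], [666.2000122070312, 5.0], [663.4000244140625, 63.0]] ang [ 94.7 179.4  92.8   0.8] len [57.4, 56.8, 55.6, 58.0]
rim155 centre [636.3  33.6] corners [[607.0999755859375, 60.900001525878906], [608.5, 3.4000000953674316], [665.5999755859375, 6.599999904632568], [664.0999755859375, 63.29999923706055]] ang [91.4  3.3 91.5  2.5] len [57.1, 57.5, 57.2, 56.7]
```

Emit:
carry_out([
  [0,-8,0.7,0,0,0,0],
  [0,-16,0.7,0,0,0,0],
  [0,-22,0.7,0,0,0,0],
  [0,-26,0.7,0,0,0,0],
  [0,-26.5,0.7,0,0,0,0],
])

```text
clock: 23.2
position: [641.4, -27.1, 102.1]
ee_rot: [-1.186, -1.225, -1.184]
ft_force: [-0.7, 0.2, -2.8]
width: 59.3
```

Emit:
carry_out([
  [0,-0.5,0,0,0,0,0],
  [0,-1,0,0,0,0,0],
  [0,-1.5,0,0,0,0,0],
  [0,-2,0,0,0,0,0],
  [0,-2,0,0,0,0,0],
])

```text
clock: 23.82
position: [641.3, -27.1, 100.1]
ee_rot: [-1.186, -1.225, -1.184]
ft_force: [0.2, -0.5, -2.9]
width: 59.6
```

```bash
python3 - <<'E'
from plan import *
log(); print(st()[0]['torque'])
x,M=up_tcp((638.9,32.5,4),1.9,90,94.8,59.3); delta(x,M)
E
```

```text
t 23.82 q [-0.542  1.04   1.3    1.146  1.971 -0.857] p [641.3 -27.1 100.1] F [ 0.2 -0.5 -2.9] w 59.6
[[0.001, 0.999, -0.033], [0.002, 0.033, 0.999], [1.0, -0.001, -0.002]]
[-1.14504378  0.01692245  0.00655022]
delta [-1.3 -0.5  0.3] [ 0.   0.1 -0. ]
```

Emit:
carry_out([
  [0,-0.5,0,0,0,0,0],
  [0,-1,0,0,0,0,0],
  [0,-1.3,0,0,0,0,0],
  [0,-1.6,0,0,0,0,0],
  [0,-1.6,0,0,0,0,0],
])

```text
clock: 24.45
position: [641.3, -27.1, 98.4]
ee_rot: [-1.186, -1.225, -1.183]
ft_force: [0.3, 0.3, -2.0]
width: 59.5
```

```bash
python3 - <<'E'
from plan import *
log(); print(st()[0]['torque'])
E
```

```text
t 24.45 q [-0.542  1.043  1.299  1.145  1.97  -0.858] p [641.3 -27.1  98.4] F [ 0.3  0.3 -2. ] w 59.5
[[0.001, 0.999, -0.033], [0.002, 0.033, 0.999], [1.0, -0.001, -0.002]]
[-1.10595739  0.02047832 -0.03838686]
```

Emit:
carry_out([
  [0,-0.3,0,0,0,0,0],
  [0,-0.6,0,0,0,0,0],
  [0,-0.8,0,0,0,0,0],
  [0,-0.8,0,0,0,0,0],
  [0,-0.8,0,0,0,0,0],
])

```text
clock: 25.08
position: [641.3, -27.1, 97.6]
ee_rot: [-1.186, -1.225, -1.184]
ft_force: [-0.4, -0.2, -3.0]
width: 59.9
```

```bash
python3 - <<'E'
from plan import *
log(); print(st()[0]['torque'])
snap('scene','f2',(270,140,430,290),5)
E
```

```text
t 25.07 q [-0.542  1.045  1.298  1.145  1.97  -0.859] p [641.3 -27.1  97.6] F [-0.4 -0.2 -3. ] w 59.9
[[0.001, 0.999, -0.033], [0.002, 0.033, 0.999], [1.0, -0.001, -0.002]]
[-1.08948442  0.01376735 -0.01135657]
```

View pics/f2.png

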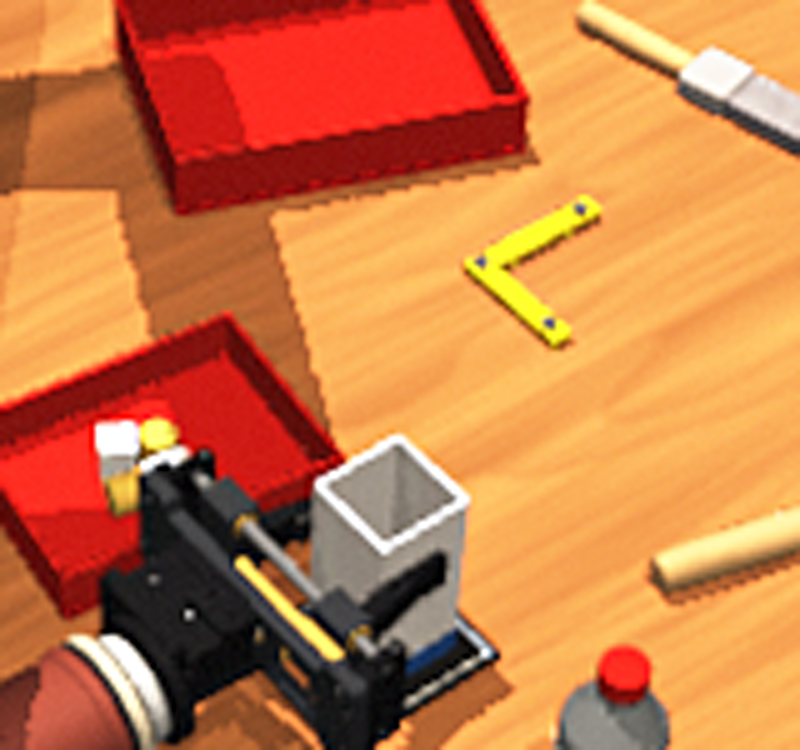

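Almost down, no contact force yet. Continuing in small steps.

Emit:
carry_out([
  [0,-0.4,0,0,0,0,0],
  [0,-0.8,0,0,0,0,0],
  [0,-1.2,0,0,0,0,0],
  [0,-1.2,0,0,0,0,0],
  [0,-1.2,0,0,0,0,0],
])

```text
clock: 25.75
position: [641.4, -27.2, 97.3]
ee_rot: [-1.185, -1.225, -1.184]
ft_force: [-1.1, 0.3, 5.3]
width: 59.5
```

Emit:
carry_out([
  [0,-0.4,0,0,0,0,0],
  [0,-0.8,0,0,0,0,0],
  [0,-1,0,0,0,0,0],
  [0,-1,0,0,0,0,0],
  [0,-1,0,0,0,0,0],
])

```text
clock: 26.38
position: [641.4, -27.2, 97.3]
ee_rot: [-1.183, -1.225, -1.185]
ft_force: [-1.1, -0.4, 8.1]
width: 59.1
```

Contact, about 11 N at z=97.3. Open gently, then back straight out.

Emit:
carry_out([
  [0,0.2,0,0,0,0,0],
  [0.8,0.3,0,0,0,0,0],
  [0.9,0.3,0,0,0,0,0],
  [1,0.3,0,0,0,0,0],
  [1,0.3,0,0,0,0,0],
])

```text
clock: 27.0
position: [641.4, -27.2, 97.4]
ee_rot: [-1.183, -1.225, -1.185]
ft_force: [-0.7, 0.3, 1.2]
width: 84.9
```

```bash
python3 - <<'E'
from plan import *
log()
snap('top','g1',(270,150,410,240),5)
E
```

```text
t 27.0 q [-0.542  1.047  1.296  1.146  1.972 -0.86 ] p [641.4 -27.2  97.4] F [-0.7  0.3  1.2] w 84.9
[[-0.001, 0.999, -0.034], [-0.001, 0.034, 0.999], [1.0, 0.001, 0.001]]
```

View pics/g1.png

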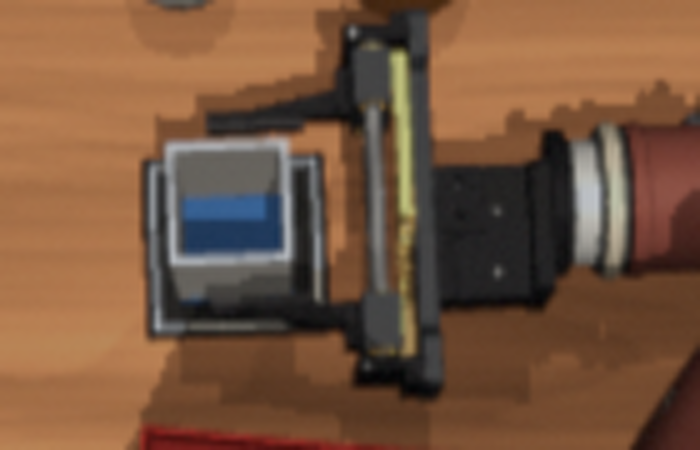

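```bash
python3 - <<'E'
from plan import *
s,M=st(); q=s['joint_pos']
for d,up_ in((60,0),(110,10),(150,80)):
    x=s['position']-d*M[:,2]+np.array([0,0,up_]); q,e,a=ik(x,M,p,q); print(q.round(2),round(e,1),a.round(1))
E
```

```text
[-0.61  1.1   1.2   1.11  2.04 -0.84] 0.0 0.0
[-0.66  1.13  1.11  1.09  2.1  -0.8 ] 0.0 0.0
[-0.7   1.05  1.09  1.12  2.17 -0.71] 0.0 0.0
```

Emit:
carry_out([
  [1,0,0,-5,0,0,0],
  [1,0,0,-20,0,0,0],
  [1,0,0,-40,0,0,0],
  [1,0,0,-65,0,0,0],
  [1,10,0,-90,0,0,0],
])

```text
clock: 27.68
position: [644.2, -119.2, 107.0]
ee_rot: [-1.184, -1.223, -1.185]
ft_force: [0.6, 0.1, -0.4]
width: 87.0
```

Emit:
carry_out([
  [1,15,0,-10,0,0,0],
  [1,45,0,-25,0,0,0],
  [1,80,0,-40,0,-8,0],
  [1,120,0,-50,0,-16,0],
  [1,150,0,-60,0,-24,0],
])

```text
clock: 28.3
position: [646.4, -180.3, 261.7]
ee_rot: [-1.484, -1.536, -0.962]
ft_force: [-0.2, 0.0, 0.6]
width: 87.1
```

```bash
python3 - <<'E'
from plan import *
log()
im=snap('top','h1',(270,150,410,290),5); snap('scene','h2',(230,180,390,300),5)
h=cv2.cvtColor(im,cv2.COLOR_BGR2HSV); print(h[195,296:340].tolist())
E
```

```text
t 28.3 q [-0.681  0.754  1.167  0.863  2.003 -0.675] p [ 646.4 -180.3  261.7] F [-0.2  0.   0.6] w 87.1
[[-0.016, 0.999, -0.028], [0.411, 0.033, 0.911], [0.911, 0.003, -0.411]]
[[13, 141, 177], [13, 144, 172], [12, 149, 101], [0, 14, 72], [105, 11, 143], [100, 9, 82], [0, 6, 43], [105, 10, 103], [109, 11, 185], [110, 7, 117], [107, 46, 78], [107, 146, 91], [107, 161, 95], [107, 162, 96], [107, 163, 94], [107, 164, 95], [106, 168, 94], [107, 164, 95], [107, 164, 95], [107, 164, 95], [106, 169, 95], [107, 166, 95], [107, 158, 95], [107, 164, 95], [107, 162, 96], [107, 170, 96], [107, 163, 97], [107, 166, 95], [107, 165, 96], [107, 161, 95], [108, 58, 115], [110, 12, 186], [108, 11, 113], [20, 15, 50], [30, 13, 39], [23, 22, 46], [90, 3, 87], [108, 10, 122], [5, 20, 75], [12, 141, 114], [13, 143, 173], [13, 142, 181], [13, 141, 181], [13, 141, 181]]
```

View pics/h1.png

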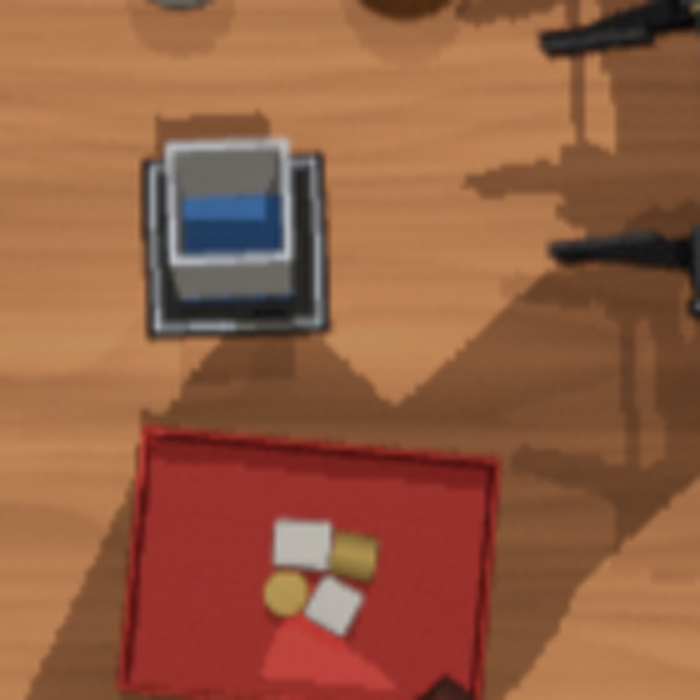

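View pics/h2.png

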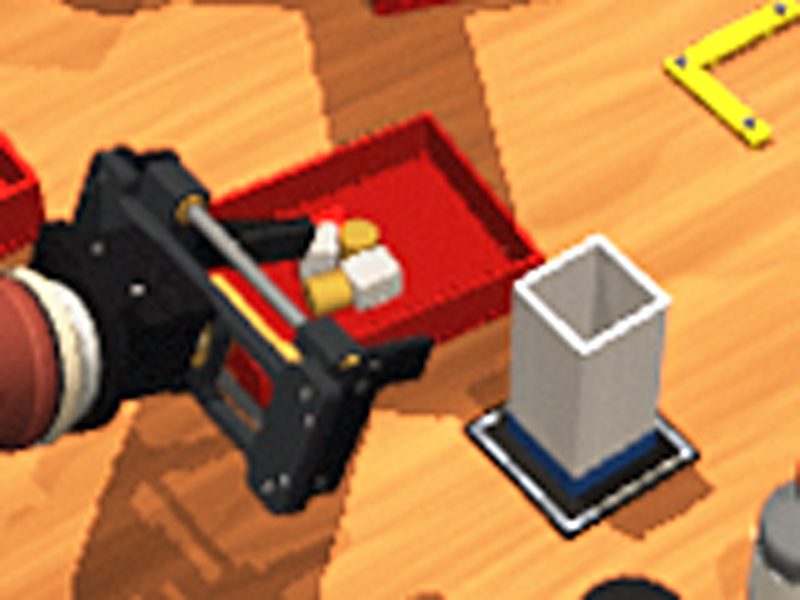

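```bash
python3 - <<'E'
from plan import *
im=cv2.imread('pics/h1_raw.png')
for th in(125,140): meas(im,(298,170,334,206),lambda H,S,V:(S<60)&(V>th),134,'rim')
# bottom edges at z=4 in top view: blue base band visible; and bystanders moved?
a=cv2.imread('pics/top0.png'); d=cv2.absdiff(a,im).max(2)>40
for nm,(x0,y0,x1,y1) in dict(hammer=(160,135,262,182),wrench=(412,155,485,180),brush=(118,255,152,340),spray=(290,118,320,155),jar=(335,118,370,157),angle=(494,260,532,337)).items():
    print(nm,int(d[y0:y1,x0:x1].sum()))
E
```

```text
rim centre [637.8  33.1] corners [[605.5999755859375, 62.400001525878906], [607.2000122070312, 2.0], [670.2000122070312, 3.700000047683716], [668.2000122070312, 64.4000015258789]] ang [91.5  1.5 91.9  1.9] len [62.6, 60.4, 63.0, 60.8]
rim centre [638.3  33.1] corners [[605.9000244140625, 62.20000076293945], [608.7999877929688, 2.299999952316284], [670.2000122070312, 4.300000190734863], [668.2000122070312, 63.70000076293945]] ang [92.8  1.9 92.   1.4] len [62.4, 59.9, 61.5, 59.4]
hammer 0
wrench 1568
brush 1465
spray 0
jar 0
angle 304
```

```bash
python3 - <<'E'
import cv2,numpy as np
a=cv2.imread('pics/top0.png');b=cv2.imread('pics/h1_raw.png')
r=lambda i,c:cv2.resize(i[c[1]:c[3],c[0]:c[2]],(390,290))
c1=(90,240,190,350);c2=(400,130,560,345)
cv2.imwrite('pics/cmp.png',np.vstack([np.hstack([r(a,c1),r(b,c1)]),np.hstack([r(a,c2),r(b,c2)])]))
E
```

```text
(no output)
```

View pics/cmp.png

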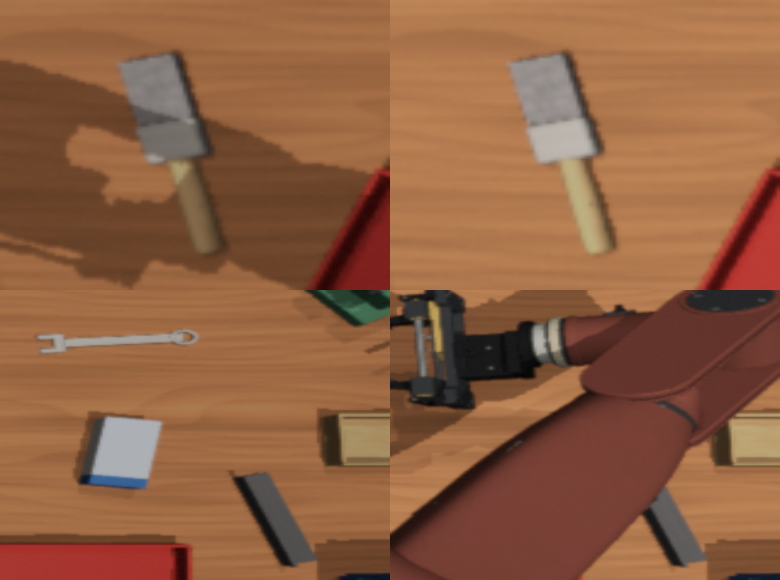

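The brush and angle iron are unmoved; the differences are only shadow and occlusion. The wrench is hidden under the arm, so I'll check it in the scene view.

```bash
python3 - <<'E'
import cv2,numpy as np
a=cv2.imread('pics/scene0.png');b=cv2.imread('pics/h2_raw.png')
c=(200,310,320,390); r=lambda i:cv2.resize(i[c[1]:c[3],c[0]:c[2]],(390,260))
cv2.imwrite('pics/cmp2.png',np.hstack([r(a),r(b)]))
E
```

```text
(no output)
```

View pics/cmp2.png

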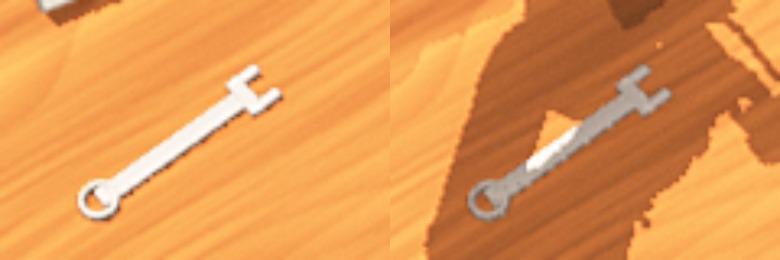

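The wrench has not moved. I'll hand in the job.

```bash
python3 -c "
from cell import manip
print(manip.finish_job())"
```

```text
the job is handed in; nothing more can be done
None
```

The job is done and handed in at about 28 s of the 70 s allowed; no verdict was reported.

- **Offcuts:** I poured all four into the 140 x 190 mm tray. The last picture shows them near its middle, and the gripper did not touch them.
- **Fences:** I pushed the pot lightly against both fences until the wrist sensor felt each one (about 5 N and 4 N), then let go. The picture put its faces within about 0.5 mm and 0.2° of the fence lines.
- **Mat:** I regripped the pot nearer its mouth, stood it on the mat and backed the gripper off. The mouth centre is at (638, 33) mm against the mat centre (639, 32.5), with yaw 1.4–2.8° against the mat's 1.6–2.6°. The pot stands upright inside the white outline.
- **Bystanders:** Before/after pictures show no movement of the hammer, spray, jar, brush or wrench. The part of the angle iron not hidden by the arm also matches.

Two checks did not fully agree:
- **End fence line:** The scene camera put it about 4 mm farther out than the top camera, probably because the fence's inner side was counted in. I relied on the contact forces there.
- **Placing height:** The pot met the mat about 1.5 mm lower than I had worked out, so I went by the force.

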